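# Assemble a battery lamp: probe the socket, fit the stem, load the sprung cells

## Task

Probe the blind socket in the lamp foot down to its floor with the depth rod, then stand in it the one LED stem whose shoulder comes level with the wood, and load every battery cell on the bench into the cradle, one to a bay, any bays: flat end against the coil spring, nub against the fixed contact, lying fully down. Once stem and cells are in, press the lamp foot's switch right down and let it go; finish with the depth rod back in its stand, the spare stems standing upright, and the other things on the bench left where they are. Handled things may be knocked along the way: put right whatever has shifted.

Things in the scene. Friction and masses are not known exactly. Their poses are not given: they have to be found in the camera images.
- cell_a_mid (a point): Middle (on the axis, half-way along) of a block-shaped (prismatic) grey battery cell, square in section, 26 x 26 mm, 68 mm long over all, about 0.1 kg, lying on the bench (axis 13 mm up). x runs along the cell to its nub (plus) end, at the start within 70 degrees of the world's +x. May be absent.
- cell_a_nub (a point): Tip of the plus nub of the same cell (nub 9 mm in diameter, standing 3 mm out of the end), 34 mm along x from cell_a_mid. The other end is flat.
- cell_b_mid (a point): Middle (on the axis, half-way along) of a block-shaped (prismatic) grey battery cell, square in section, 26 x 26 mm, 68 mm long over all, about 0.1 kg, lying on the bench (axis 13 mm up). x runs along the cell to its nub (plus) end, at the start within 70 degrees of the world's +x. May be absent.
- cell_b_nub (a point): Tip of the plus nub of the same cell (nub 9 mm in diameter, standing 3 mm out of the end), 34 mm along x from cell_b_mid. The other end is flat.
- cell_c_mid (a point): Middle (on the axis, half-way along) of a block-shaped (prismatic) grey battery cell, square in section, 26 x 26 mm, 68 mm long over all, about 0.1 kg, lying on the bench (axis 13 mm up). x runs along the cell to its nub (plus) end, at the start within 70 degrees of the world's +x. May be absent.
- cell_c_nub (a point): Tip of the plus nub of the same cell (nub 9 mm in diameter, standing 3 mm out of the end), 34 mm along x from cell_c_mid. The other end is flat.
- bay1 (a point): Where the middle of a seated cell lies in the -y bay of the fixed battery cradle: on its axis, 13 mm above the bay's floor, 25 mm above the bench. x along the bay from the spring end (robot's side) to the fixed contact, z up; three bays 54 mm apart. Sloping ribs 9 mm tall, 28 mm apart at the floor and 36 mm at their tops, centre the cell at x = -31 to -19 and +20 to +32 mm; between them is room for fingers.
- bay2 (a point): The same point of the middle bay. The coil spring's round plate (26 mm in diameter, from 11.5 mm below to 14.5 mm above the cell's axis) stands at x = -28 mm when free and can be pushed along x to -42 mm (400 N/m, no preload); a seated cell holds it at -34 mm. The wall behind the springs is 26 mm tall above the floor, its face at x = -56 mm.
- bay3 (a point): The same point of the +y bay. In each bay the fixed contact wall, with a brass tab, stands at x = +34 mm, 17 mm tall above the floor, so the free gap is 62 mm for a 68 mm cell. A seated cell lies on the floor, its nub against this wall, pressed there by the spring.
- socket (a point): Centre of the mouth of the blind round socket in the lamp foot: a fixed wooden block 150 x 80 x 60 mm, top face 60 mm above the bench. Socket 25 mm in diameter with a 2 mm chamfer, its depth 28, 38 or 48 mm (unknown), flat floor. x along the block's length, away from the switch; z up.
- stem_short_shoulder (a point): On the axis of the short LED stem at its shoulder, where a wooden shank 22 mm in diameter and 28 mm long meets a brass neck 14 mm in diameter and 30 mm long with a white tip. The stem stands upright on its shank on the bench; 0.06 kg. This point lies 28 mm above its foot and 30 mm below its top; z up along the stem.
- stem_middle_shoulder (a point): On the axis of the middle LED stem at its shoulder, where a wooden shank 22 mm in diameter and 38 mm long meets a brass neck 14 mm in diameter and 30 mm long with a white tip. The stem stands upright on its shank on the bench; 0.06 kg. This point lies 38 mm above its foot and 30 mm below its top; z up along the stem.
- stem_long_shoulder (a point): On the axis of the long LED stem at its shoulder, where a wooden shank 22 mm in diameter and 48 mm long meets a brass neck 14 mm in diameter and 30 mm long with a white tip. The stem stands upright on its shank on the bench; 0.06 kg. This point lies 48 mm above its foot and 30 mm below its top; z up along the stem.
- rod_handle (a point): Middle of the handle of the depth rod: wooden handle 16 mm in diameter, 40 mm long, on a steel collar 24 mm in diameter, 6 mm thick, over a steel pin 8 mm in diameter, 70 mm long. This point lies 96 mm above the pin's tip, z along the rod, up. At the start the rod stands in its stand, collar resting on the stand's top; 0.07 kg.
- rod_tip (a point): Lower end of the depth rod's pin, on its axis.
- stand_mouth (a point): Centre of the mouth of the hole in the rod's stand: a fixed wooden block 50 x 50 x 80 mm, top 80 mm above the bench, hole 14 mm in diameter with a 3 mm chamfer, going right through.
- switch (a joint): Travel of the lamp foot's push switch, 0 released to 0.006 m fully down; springs back; about 5 N.
- switch_top (a point): Centre of the top face of the switch's aluminium button, 26 mm in diameter, in a dark housing 42 mm across on the lamp foot, 80 mm from the socket. It is pressed straight down.
- sanding_block: Bystander: cork-soled wooden sanding block 110 x 65 x 34 mm; origin under its centre.
- glue: Bystander: white glue bottle, 56 mm across, 150 mm tall; origin under its centre.
- screwdriver: Bystander: screwdriver lying flat, about 200 mm long; origin near its middle.
- screw_jar: Bystander: glass jar, 68 mm across, 80 mm tall; origin under its centre.
Mind the look-alikes: they are no part of the job. What is shaped like the part that bears socket but red is not meant.

How it is judged:
By the outcome, as a careful person would: the job done as asked, in the order asked, and still so for the second after the job is handed in, with the robot touching nothing.
Of cell_a, cell_b, cell_c only 2 to 3 are there at a start; the rules pass over those that are not, and their reading is None.
At some moment in a run one of cell_a, cell_b, cell_c may be knocked a few centimetres aside while the robot is not near it.
It also fails if it takes over 192 s, if anything falls off the work surface, if the arm or the gripper's body presses on something with over 40 N, if the wrist force passes 120 N, or if a joint passes its speed limit or range.

## Robot

A 6-joint arm with a two-finger parallel gripper is mounted at the origin on the work surface. World frame = base frame: x ahead of the robot, y to its left, z up, the work surface at z = 0. Lengths are in mm, angles in rad, forces in N, time in s.
With the tool pointing down it reaches from about 300 to 775 mm from the base axis. Payload 14.6 kg.
Tool frame: the origin (TCP) lies at the very end of the fingers, on their centre line; the grasp point (between the pads) lies 19 mm behind it (manip.grip_point_offset is the distance from the TCP to the grasp point, in mm); z points along the fingers, y is the line along which they close (so a half turn about z gives the same grasp; the last joint's range is limited). The gripper opens to 94 mm and grips with 3 to 60 N. Pads are 16 mm wide; open, the fingers measure 119 mm over their backs; the gripper's body (75 mm by 177 mm) begins 78 mm behind the grasp point.
Start: joints at [1.279, 0.3, 1.521, -0, 1.321, -0.067], TCP at [122.599, 536.152, 205.446] pointing down, gripper open.
Joint ranges: [-3.03, 3.03], [-0.79, 2.21], [0.23, 2.52], [-1.04, 4.18], [0, 3.07], [-2.55, 2.55]. Speed limits (rad/s): [2.22, 2.22, 2.57, 3.14, 3.14, 3.14].

## Interface

Orientations are given as [roll, pitch, yaw] about the fixed x, y, z axes, in that order (R = Rz(yaw) Ry(pitch) Rx(roll)).
In Python, from cell import telemetry, eyes, manip gives the robot as it stands.
- The arm moves only by the tool play_rows, never from a script. Its arguments are lists of equal length, an entry for each row: "translation": the shift along the world's x, y, z in m, a list of three; "yaw": the turn about the world's z in rad. A call has 1 to 12 rows; each row is the pose to reach, as a shift and turn from the pose commanded when the call began; what a row does not reach only later rows make up. A row lasts 1/8 s, in which the tool goes at most 62.5 mm and 10.7 degrees, less where a joint would pass 70% of its speed; a pose out of reach is approached as far as the arm can. A call with a gripper value outside its range is refused whole. "hand" is the opening, from 0 (shut) to 1 (fully open), set as the call begins (left out, the last holds). The fingers move at their own pace and stop on an object; "force" is the grip in N (left out, the last holds). Time passes only in rows, so rows that repeat a pose let the fingers close. It gives the time, the measured TCP pose, the force, the opening and the grip force at its end, in the units of the state.
- telemetry.read_state(): the state, without advancing time (a new reading comes with each control period).
- eyes.camera(name): name is "scene" or "side" or "wrist"; returns a dict with "pixels" (400x640x3 uint8, red, green, blue), "fx", "fy", "cx", "cy" (pixels), "cam_to_world" (4x4, takes a point from camera to world coordinates); the wrist camera has in their place "T_tool_cam" (4x4, takes a point from camera to tool coordinates, whose origin is the TCP and whose axes are the flange's). Camera axes: x right, y up, looking along -z (the intrinsics and any distortion apply to the point x, -y, -z); pixel columns grow to the right and rows downward; lengths in mm; the calibration is good to about 2 mm. The wrist camera is an equidistant fisheye: a pixel r from the principal point sees the ray r / f radians off the axis. A picture is of the moment at which its call begins: read the wrist's pose just before it. There is no depth.
- manip.sign_off(): hands the job in; it is judged then, once.
The state is a dict: "clock": time; "joints": joint angles; "qd": joint speeds; "effort": joint torques, N m; "eef_pos": TCP position; "eef_rot": TCP orientation; "wrist_force": force on the tool from outside, world axes, zero at the start; "moment": the same for the moment, N m; "finger_gap": finger opening in mm; "finger_force": force on a finger pad.
Only numpy, scipy, OpenCV 4.12 (cv2) and the standard library are available. Lean on these libraries where they do the work, as an engineer would, in place of code of your own. Each camera call takes 0.05 s, during which the arm holds its last target. There are 200 camera calls.

## Working session

There is one attempt and no reset: what is moved stays moved. The work goes in short steps, Python scripts to look and compute and a tool call to move; the robot and the scene stay as the last step left them, time stands still between calls to the robot, and variables do not carry over. Pictures are saved under pics/ and viewed, at most 14 in all, crops included, and the job is handed in when it is done.

Besides the shell and the picture viewer there is one more tool, called after "Call:" as name(argument=value, ...) on one line, values as JSON. play_rows: Moves the arm, as the interface text tells. Its arguments: {"type":"object","properties":{"translation":{"type":"array","items":{"type":"array","items":{"type":"number"}}},"yaw":{"type":"array","items":{"type":"number"}},"hand":{"type":"number"},"force":{"type":"number"}},"required":["translation","yaw"]}

```bash
ls; mkdir -p pics
cat > h.py <<'E'
import numpy as np, cv2
from cell import telemetry, eyes, manip
def ray(c,u,v):
    d=np.array([(u-c['cx'])/c['fx'],-(v-c['cy'])/c['fy'],-1.]); M=np.array(c['cam_to_world'])
    return M[:3,3],M[:3,:3]@d
def onz(c,u,v,z):
    o,d=ray(c,u,v); return o+d*(z-o[2])/d[2]
def proj(c,p):
    M=np.linalg.inv(np.array(c['cam_to_world'])); q=M[:3,:3]@np.array(p)+M[:3,3]
    return c['cx']+c['fx']*q[0]/-q[2], c['cy']-c['fy']*q[1]/-q[2]
def save(n,px,s=1):
    cv2.imwrite('pics/'+n+'.png',cv2.resize(cv2.cvtColor(np.asarray(px),cv2.COLOR_RGB2BGR),None,fx=s,fy=s,interpolation=cv2.INTER_CUBIC))
E
python3 - <<'E'
from h import *
import pickle
print(telemetry.read_state(), manip.grip_point_offset)
for n in ['scene','side','wrist']:
    c=eyes.camera(n); pickle.dump(c,open(n+'.pkl','wb')); save(n+'0',c['pixels'],1.25)
    print(n,{k:(np.round(v,3).tolist()) for k,v in c.items() if k!='pixels'})
E
```

```text
pics
{'clock': 0.0, 'joints': array([ 1.27938404e+00,  3.00501287e-01,  1.52159027e+00, -1.10220754e-05,
        1.32071716e+00, -6.66054488e-02]), 'qd': array([ 0.00074724,  0.00079355, -0.00175944, -0.00077949,  0.00199765,
       -0.00113535]), 'effort': array([ 5.07059904e-04, -5.31808734e+01, -3.52734411e+01,  7.08668190e-02,
        2.44415668e-02, -1.11486959e-04]), 'eef_pos': array([122.53511822, 535.89703441, 204.86589438]), 'eef_rot': array([-3.14037858e+00, -7.02838617e-05,  2.91678851e+00]), 'wrist_force': array([-0.06906783,  0.19061553, -0.39114726]), 'moment': array([-0.00154588, -0.01799237, -0.02027889]), 'finger_force': 0.0, 'finger_gap': 93.78103045286035} 18.8
scene {'fx': 505.579, 'fy': 505.579, 'cx': 311.777, 'cy': 199.258, 'cam_to_world': [[-0.479, -0.562, 0.674, 1465.372], [0.878, -0.297, 0.375, 459.064], [-0.01, 0.772, 0.636, 938.788], [0.0, 0.0, 0.0, 1.0]]}
side {'fx': 366.98, 'fy': 366.98, 'cx': 320.594, 'cy': 200.423, 'cam_to_world': [[0.995, 0.053, -0.081, 428.07], [-0.095, 0.676, -0.731, -974.825], [0.016, 0.735, 0.678, 951.752], [0.0, 0.0, 0.0, 1.0]]}
wrist {'fx': 309.707, 'fy': 309.707, 'cx': 318.244, 'cy': 195.285, 'T_tool_cam': [[-0.001, 0.958, 0.285, 83.818], [1.0, 0.001, 0.001, 0.39], [0.001, 0.285, -0.958, -178.632], [0.0, 0.0, 0.0, 1.0]]}
```

View pics/scene0.png

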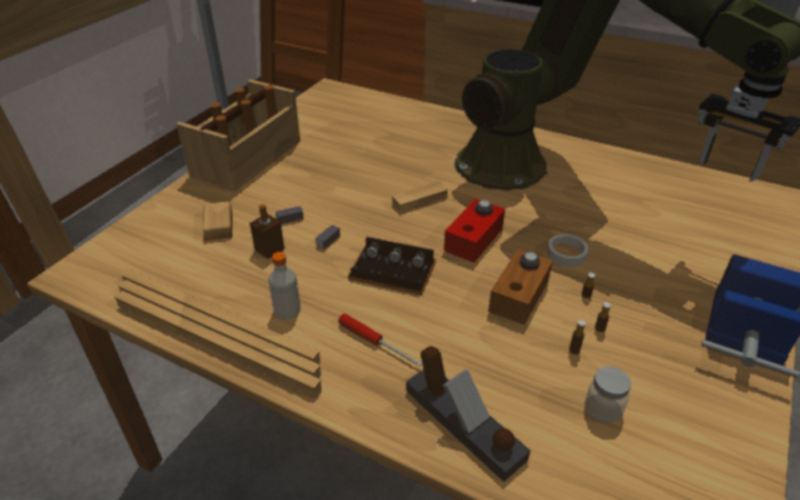

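View pics/side0.png

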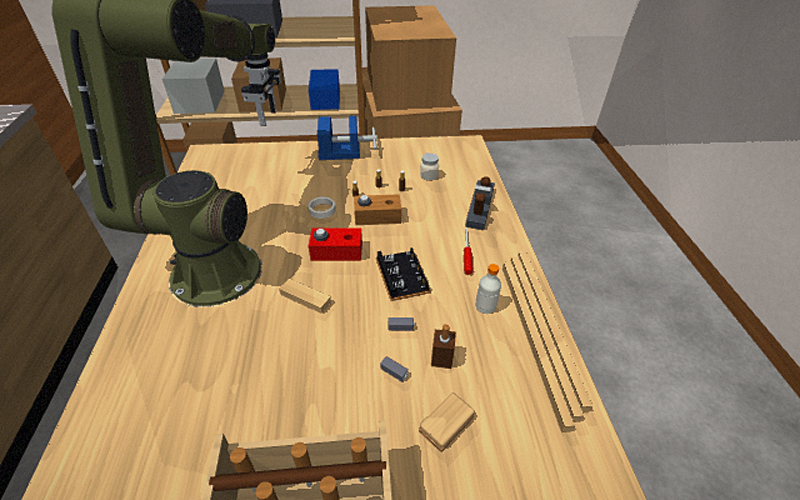

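Scene view: two cells at about (290,214) and (328,237), stand with rod at (267,230), cradle at (392,263), wooden foot at (520,285), stems at (588,285), (602,317) and (577,338). The side view agrees. I'll measure these roughly, then enlarge them.

Run:
```python
from h import *
import pickle
S=pickle.load(open('scene.pkl','rb')); D=pickle.load(open('side.pkl','rb'))
def two(a,b):
    o1,d1=ray(S,a[0]/1.25,a[1]/1.25); o2,d2=ray(D,b[0]/1.25,b[1]/1.25)
    t=np.linalg.lstsq(np.c_[d1,-d2],o2-o1,rcond=None)[0]; p,q=o1+d1*t[0],o2+d2*t[1]
    return np.round((p+q)/2,0),round(np.linalg.norm(p-q),1)
print('rodtop',two((264,208),(446,327)))
print('cells',two((290,214),(401,323)),two((328,237),(395,368)), two((290,214),(395,368)),two((328,237),(401,323)))
print('socket',two((517,287),(386,200)),'switch',two((531,258),(364,199)))
print('stems',[two(a,b) for a,b in [((590,275),(355,183)),((604,305),(378,171)),((580,324),(402,173))]])
print('glue',two((279,258),(493,268)))
for n,u in [('bay',(372,250)),('bay',(419,255)),('cradle',(392,263))]: print(n,onz(S,u[0]/1.25,u[1]/1.25,25))
a=S['pixels'][130:300,140:500]; b=D['pixels'][120:320,220:420]
save('cropS',a,2.2); save('cropD',b,3)
```

```text
rodtop (array([ 604., -340.,  120.]), np.float64(3.9))
cells (array([ 525., -307.,   79.]), np.float64(43.8)) (array([ 471., -300.,  -58.]), np.float64(58.2)) (array([ 485., -369.,   16.]), np.float64(5.5)) (array([ 514., -237.,   14.]), np.float64(1.4))
socket (array([512., 228.,  59.]), np.float64(8.2)) switch (array([437., 226.,  74.]), np.float64(3.5))
stems [(array([410., 347.,  55.]), np.float64(4.0)), (array([494., 396.,  65.]), np.float64(0.7)), (array([575., 369.,  72.]), np.float64(1.9))]
glue (array([ 748., -187.,  145.]), np.float64(0.4))
bay [ 518.10924237 -113.83801465   25.        ]
bay [484.0249678  -11.68389501  25.        ]
cradle [536.60461665 -52.18510719  25.        ]
```

View pics/cropD.png

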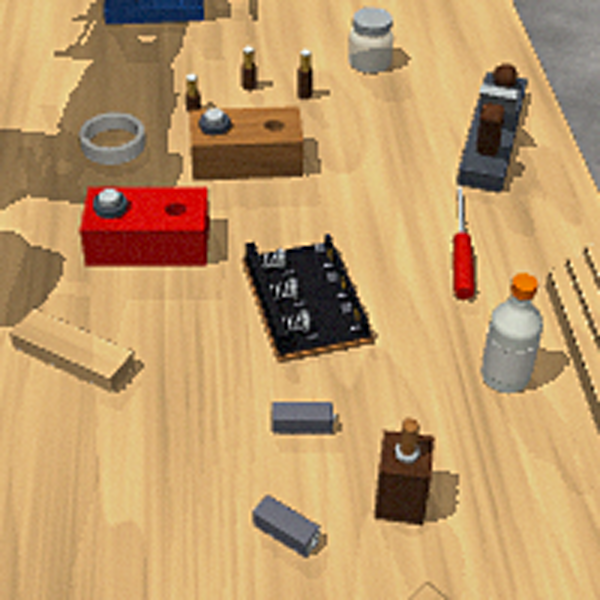

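Side crop: two cells, at (303,417) and (287,527), with their nubs to the right. The stems run short, middle, long from left to right. Triangulated heights match the sizes given: stems about 55, 65 and 72, socket 59, glue 145. I'll move closer over the socket and stems.

Call:
play_rows(translation=[[0.037,-0.025,0.005],[0.074,-0.05,0.01],[0.11,-0.075,0.015],[0.147,-0.1,0.02],[0.184,-0.125,0.025],[0.22,-0.15,0.025],[0.257,-0.175,0.025],[0.294,-0.2,0.025],[0.33,-0.225,0.025],[0.3475,-0.246,0.025],[0.3475,-0.246,0.025],[0.3475,-0.246,0.025]], yaw=[0.025,0.05,0.075,0.1,0.125,0.15,0.175,0.2,0.225,0.225,0.225,0.225], hand=1)

```text
clock: 1.65
eef_pos: [469.6, 290.6, 230.3]
eef_rot: [3.142, -0.0, -3.141]
wrist_force: [-0.3, 0.3, 0.8]
finger_gap: 94.0
finger_force: 0.0
```

```bash
cat >> h.py <<'E'
from scipy.spatial.transform import Rotation as Ro
def wshot(n=None):
    s=telemetry.read_state(); c=eyes.camera('wrist')
    T=np.eye(4); T[:3,:3]=Ro.from_euler('xyz',s['eef_rot']).as_matrix(); T[:3,3]=s['eef_pos']
    c['M']=T@np.array(c['T_tool_cam']); c['px']=np.asarray(c['pixels'])
    if n: save(n,c['pixels'],1.25)
    return c,s
def wray(c,u,v):
    a,b=(u-c['cx'])/c['fx'],(v-c['cy'])/c['fy']; r=np.hypot(a,b)+1e-12
    d=np.array([np.sin(r)*a/r,-np.sin(r)*b/r,-np.cos(r)])
    return c['M'][:3,3],c['M'][:3,:3]@d
def wz(c,u,v,z):
    o,d=wray(c,u,v); return o+d*(z-o[2])/d[2]
def wproj(c,p):
    M=c['M']; q=M[:3,:3].T@(np.array(p,float)-M[:3,3]); x,y,z=q[0],-q[1],-q[2]
    r=np.hypot(x,y); t=np.arctan2(r,z); return c['cx']+c['fx']*t*x/r, c['cy']+c['fy']*t*y/r
def rectify(c,x0,x1,y0,y1,z,mm=1.0):
    "top-down resample of plane z: row=x down, col=y right"
    xs=np.arange(x0,x1,mm); ys=np.arange(y0,y1,mm)
    P=np.stack(np.meshgrid(xs,ys,indexing='ij')+[np.full((len(xs),len(ys)),z)] if False else [*np.meshgrid(xs,ys,indexing='ij'),np.full((len(xs),len(ys)),float(z))],-1)
    M=c['M']; q=(P-M[:3,3])@M[:3,:3]; x,y,zz=q[...,0],-q[...,1],-q[...,2]; r=np.hypot(x,y); t=np.arctan2(r,zz)
    return cv2.remap(c['px'],(c['cx']+c['fx']*t*x/r).astype('f4'),(c['cy']+c['fy']*t*y/r).astype('f4'),cv2.INTER_LINEAR)
E
sed -i 's/np.stack(np.meshgrid.* if False else \(.*\),-1)$/np.stack(\1,-1)/' h.py
python3 - <<'E'
from h import *
import pickle
c,s=wshot('w1'); pickle.dump(c,open('w1.pkl','wb')); print(s['eef_pos'],s['eef_rot'],s['clock'],s['joints'])
E
```

```text
[469.62755455 290.5935002  230.33367437] [ 3.14158254e+00 -3.38758647e-04 -3.14124033e+00] 1.65 [ 4.87706275e-01  2.87052555e-01  1.47929771e+00  1.70823668e-04
  1.37553697e+00 -1.08347554e+00]
```

View pics/w1.png

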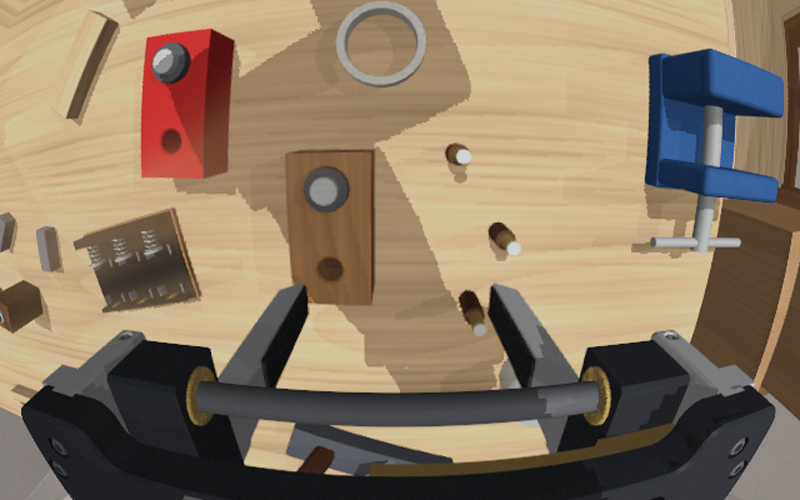

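Wrist view: socket at (330,269) and switch at (324,189). The white stem tips are at (460,156), (513,248) and (479,329). I'll refine these with masks.

Run:
```python
from h import *
import pickle
c=pickle.load(open('w1.pkl','rb')); px=c['px']; hsv=cv2.cvtColor(px,cv2.COLOR_RGB2HSV)
def blob(m,u,v):
    n,l,st,ce=cv2.connectedComponentsWithStats(m.astype('u1') if False else m.astype(np.uint8))
    k=min(range(1,n),key=lambda i:np.hypot(*(ce[i]-[u,v]))+ (1e3 if st[i,4]<15 else 0)); return ce[k],st[k]
for n,u,v,h in [('short',460,156,58),('mid',513,248,68),('long',479,329,78)]:
    m=(hsv[...,1]<40)&(hsv[...,2]>190); ce,st=blob(m,u/1.25,v/1.25); print(n,ce.round(1),st,wz(c,*ce,h-1).round(1))
# socket: rectify at z=60 and find dark blob
I=rectify(c,400,600,150,320,60,.5); save('rect1',I,1.5)
g=cv2.cvtColor(I,cv2.COLOR_RGB2HSV)[...,2]
u,v=wproj(c,wz(c,330/1.25,269/1.25,60)); p=wz(c,u,v,60); print('socket0',p)
r,k=int((p[0]-400)*2),int((p[1]-150)*2); print('vals',g[r-40:r+41:8,k], g[r,k-40:k+41:8])
w=g[r-50:r+50,k-50:k+50]; th=cv2.threshold(w,0,255,cv2.THRESH_OTSU|cv2.THRESH_BINARY_INV)[1]
cs=cv2.findContours(th,0,2)[0]; q=max(cs,key=cv2.contourArea); e=cv2.fitEllipse(q); print('ellipse',e, 'xy',400+(r-50+e[0][1])/2,150+(k-50+e[0][0])/2, 'wh',[a/2 for a in cv2.boundingRect(q)])
print('switch',wz(c,324/1.25,189/1.25,76))
```

```text
short [370.8 124.7] [365 120  12  11  99] [406.7 350.7  57. ]
mid [411.  198.5] [406 194  11  10  88] [491.6 401.3  67. ]
long [411.  198.5] [406 194  11  10  88] [488.5 398.   77. ]
socket0 [514.88744076 224.9523227   60.        ]
vals [122 123  92  66  64  71  68  68  84 123 125] [125 122  87  76  73  71  69  69  78 131 127]
ellipse ((50.195518493652344, 50.71498489379883), (50.52805709838867, 50.881168365478516), 34.593162536621094) xy 514.8574924468994 224.59775924682617 wh [12.0, 12.5, 26.5, 25.5]
switch [434.51431411 226.06941626  76.        ]
```

View pics/rect1.png

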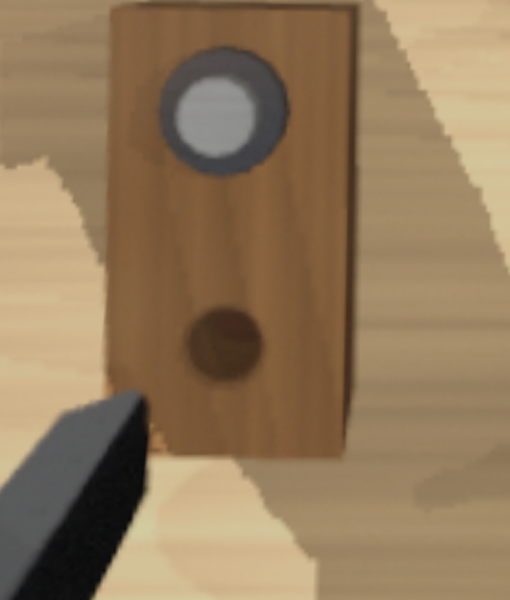

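Rectified foot: socket at about (225,345), i.e. (514.9, 224.6). The 25.4 mm diameter matches the 25 mm given, and so do the block edges. Next is the cradle, cells and stand.

Call:
play_rows(translation=[[0.008,-0.045,0],[0.016,-0.09,0],[0.024,-0.135,0],[0.033,-0.18,0],[0.041,-0.225,0],[0.05,-0.27,0],[0.058,-0.315,0],[0.066,-0.36,0],[0.074,-0.405,0],[0.082,-0.45,0],[0.09,-0.49,0],[0.09,-0.49,0]], yaw=[0,0,0,0,0,0,0,0,0,0,0,0])

```text
clock: 3.2
eef_pos: [560.2, -201.0, 229.9]
eef_rot: [3.142, -0.001, 3.14]
wrist_force: [0.6, 0.2, 0.3]
finger_gap: 93.8
finger_force: 0.0
```

Run:
```python
from h import *
import pickle
c,s=wshot('w2'); pickle.dump(c,open('w2.pkl','wb')); print(s['eef_pos'],s['eef_rot'],s['clock'],s['joints'])
```

```text
[ 560.22941296 -201.02388033  229.94975041] [ 3.14150459e+00 -5.47336046e-04  3.14027920e+00] 3.2 [-4.05983371e-01  3.85429431e-01  1.35001566e+00 -1.36379590e-04
  1.40668537e+00 -1.97544390e+00]
```

View pics/w2.png

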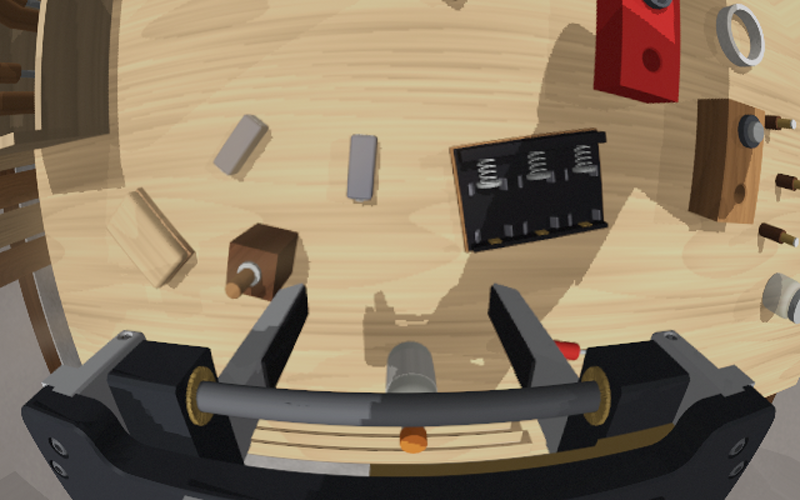

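Wrist view: cells at (241,144) and (362,168), stand and rod at (250,270), cradle at (530,190), no third cell. I'll measure them from rectified crops.

Run:
```python
from h import *
import pickle
c=pickle.load(open('w2.pkl','rb')); px=c['px']
# cells: bluish grey
def cells(c,z=26):
    I=rectify(c,400,600,-450,-170,z,.5); f=I.astype(float)
    m=((f[...,2]>f[...,0]*0.98)&(f.mean(-1)>70)&(f.mean(-1)<190)).astype(np.uint8)
    m=cv2.morphologyEx(m,cv2.MORPH_OPEN,np.ones((5,5)))
    for q in cv2.findContours(m,0,2)[0]:
        a=cv2.contourArea(q)/4
        if a>800:
            (k,r),wh,an=cv2.minAreaRect(q); b=cv2.boxPoints(((k,r),wh,an)); e=[b[1]-b[0],b[2]-b[1]]; e=max(e,key=np.linalg.norm); dx,dy=e[1],e[0]
            if dx<0: dx,dy=-dx,-dy
            print('cell top centre',400+r/2,-450+k/2,'size',np.array(wh)/2,'ang',np.degrees(np.arctan2(dy,dx)),a)
    return I
I=cells(c)
J=rectify(c,440,640,-400,-260,86,.7)
# rod: handle top at z=126, collar at 86
for n,u,v,z in [('handle top',233,292,126),('collar',248,276,86),('collar',248,273,86)]: print(n,wz(c,u/1.25,v/1.25,z).round(1))
K=rectify(c,460,620,-130,30,25,.25)
save('K',K[:, :],.9)
A=rectify(c,550,650,-400,-290,86,.25); B=rectify(c,550,650,-400,-290,126,.25)
save('AB',np.hstack([A,B]),.9)
```

```text
cell top centre 511.7917709350586 -238.16458129882812 size [23.92011833 61.77283096] ang -2.8623958 868.5
handle top [ 602.7 -340.9  126. ]
collar [ 603.5 -342.1   86. ]
collar [ 600.5 -341.7   86. ]
```

View pics/K.png

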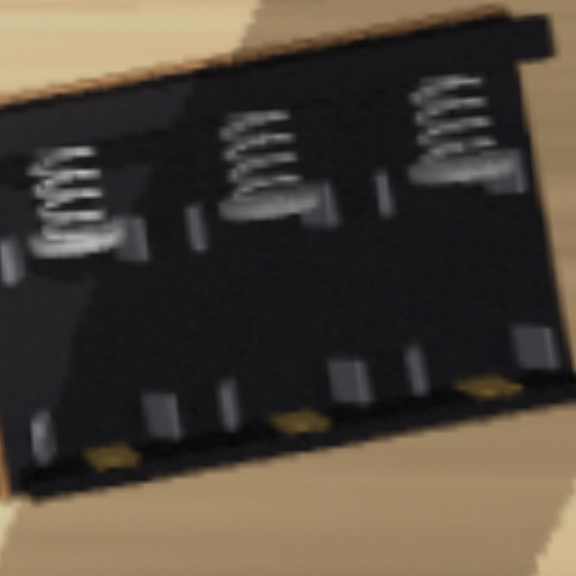

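View pics/AB.png

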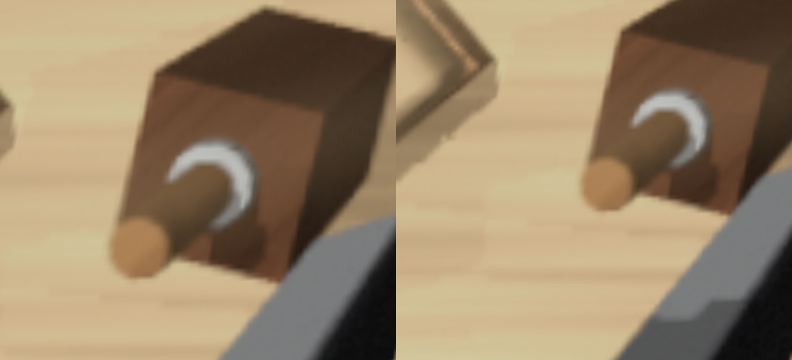

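Crops: the collar at (211,187) and handle top at (606,184) both give the rod axis as (601.5, -341.5), so it stands vertical. The cradle is turned about 10.7° with bay2 near (543.5, -53). I'll fetch the rod.

Call:
play_rows(translation=[[0.014,-0.05,0],[0.028,-0.1,0],[0.0413,-0.1405,0],[0.0413,-0.1405,-0.04],[0.0413,-0.1405,-0.09],[0.0413,-0.1405,-0.125],[0.0413,-0.1405,-0.139],[0.0413,-0.1405,-0.139],[0.0413,-0.1405,-0.139]], yaw=[0,0,0,0,0,0,0,0,0], hand=0.55)

```text
clock: 4.38
eef_pos: [602.2, -340.4, 93.5]
eef_rot: [-3.14, 0.002, -3.141]
wrist_force: [0.0, -0.6, 0.8]
finger_gap: 51.2
finger_force: 0.0
```

Call:
play_rows(translation=[[0,0,0],[0,0,0],[0,0,0],[0,0,0],[0,0,0],[0,0,0]], yaw=[0,0,0,0,0,0], hand=0.0, force=30)

```text
clock: 5.12
eef_pos: [601.4, -340.4, 91.5]
eef_rot: [-3.141, 0.0, -3.141]
wrist_force: [-0.6, -0.4, 1.3]
finger_gap: 15.1
finger_force: 30.0
```

Call:
play_rows(translation=[[0,0,0.02],[0,0,0.06],[0,0,0.1],[-0.008,0.05,0.1],[-0.016,0.1,0.1],[-0.024,0.155,0.1],[-0.032,0.21,0.1],[-0.04,0.265,0.1],[-0.048,0.32,0.1],[-0.056,0.375,0.1],[-0.064,0.43,0.1],[-0.072,0.485,0.1]], yaw=[0,0,0,0,0,0,0,0,0,0,0,0])

```text
clock: 6.62
eef_pos: [529.1, 146.5, 193.0]
eef_rot: [3.141, 0.002, -3.141]
wrist_force: [-0.3, 0.1, -0.6]
finger_gap: 15.1
finger_force: 30.0
```

Call:
play_rows(translation=[[-0.005,0.03,0],[-0.01,0.06,0],[-0.014,0.0815,0],[-0.014,0.0815,0],[-0.014,0.0815,-0.02],[-0.014,0.0815,-0.02],[-0.014,0.0815,-0.02],[-0.014,0.0815,-0.02]], yaw=[0,0,0,0,0,0,0,0])

```text
clock: 7.62
eef_pos: [515.8, 226.0, 172.3]
eef_rot: [3.141, 0.001, 3.141]
wrist_force: [-0.4, -0.3, -0.7]
finger_gap: 15.2
finger_force: 30.0
```

Run:
```python
from h import *
import pickle
s=telemetry.read_state(); print(s['eef_pos'],s['wrist_force'])
c,s=wshot(); pickle.dump(c,open('w3.pkl','wb'))
A=c['px'][150:330,180:460]; d=eyes.camera('side')['pixels'][110:210,240:400]
save('rodchk',np.vstack([cv2.resize(A,(800,514))[:,:],]),1); save('rodside',d,4)
```

```text
[515.76214176 225.98180664 172.34352617] [-0.38697001 -0.26143017 -0.68342063]
```

View pics/rodchk.png

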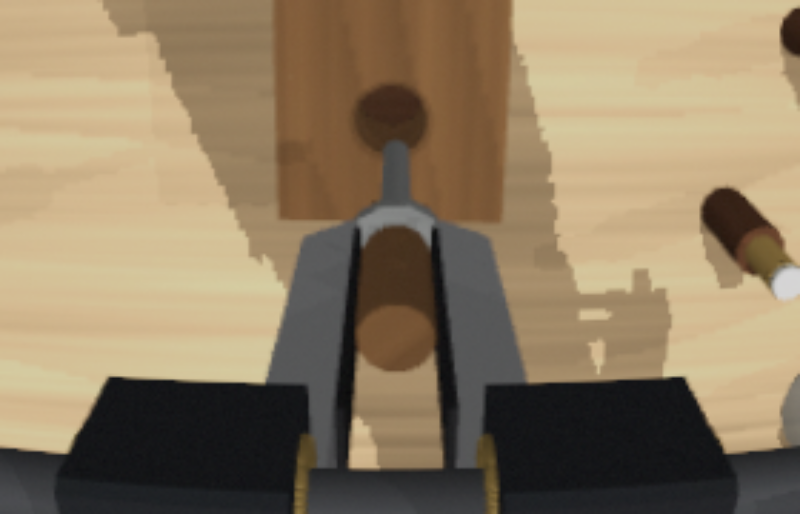

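Wrist view: pin tip at about (396,147), just behind the socket mouth at (391,119). I'll compute the offset.

Run:
```python
from h import *
import pickle
c=pickle.load(open('w3.pkl','rb')); k=280/800
print('socket',wz(c,180+391*k,150+119*k,60),'tip',wz(c,180+396*k,150+147*k,91))
I=rectify(c,480,550,190,260,60,.25); g=cv2.cvtColor(I,cv2.COLOR_RGB2HSV)[...,2]
th=cv2.threshold(g,0,255,cv2.THRESH_OTSU|cv2.THRESH_BINARY_INV)[1]
# dark mask inside block; block edges in y at x=490
m=(g<95).astype(np.uint8)
for q in cv2.findContours(m,0,2)[0]:
    if cv2.contourArea(q)>2000: b=cv2.boundingRect(q); print('blob x',480+b[1]/4,480+(b[1]+b[3])/4,'y',190+b[0]/4,190+(b[0]+b[2])/4)
p=c['px'][:, :].astype(int)
for x in (485,495):
    R=rectify(c,x,x+1,170,290,60,.5)[0].astype(int); hs=R[:,0]-R[:,2]; print(x,hs[::4].tolist(), R[::4,0].tolist())
```

```text
socket [515.05085298 224.87782534  60.        ] tip [515.16544048 226.56425011  91.        ]
blob x 502.5 550.0 y 212.0 239.5
485 [54, 54, 55, 53, 55, 54, 54, 55, 66, 66, 70, 71, 72, 71, 70, 68, 67, 68, 68, 65, 66, 70, 71, 72, 70, 68, 68, 66, 64, 65, 68, 70, 72, 75, 74, 72, 71, 69, 68, 66, 66, 69, 72, 72, 71, 71, 72, 70, 63, 63, 62, 63, 63, 63, 63, 62, 62, 63, 63, 62] [146, 146, 146, 145, 146, 146, 147, 146, 130, 123, 130, 130, 132, 130, 128, 125, 121, 122, 122, 119, 118, 127, 130, 132, 128, 125, 123, 121, 118, 116, 122, 128, 132, 137, 136, 132, 131, 126, 123, 122, 120, 126, 131, 132, 130, 129, 133, 141, 200, 212, 212, 212, 212, 212, 212, 212, 212, 212, 212, 212]
495 [54, 54, 55, 55, 54, 54, 55, 58, 66, 69, 71, 72, 73, 71, 70, 68, 68, 66, 68, 67, 65, 66, 71, 72, 71, 70, 69, 67, 66, 65, 64, 68, 73, 74, 74, 73, 71, 71, 68, 68, 66, 66, 71, 72, 72, 71, 73, 71, 60, 60, 59, 59, 59, 60, 59, 59, 59, 59, 59, 59] [147, 148, 148, 148, 148, 148, 149, 145, 127, 125, 131, 132, 132, 130, 127, 125, 122, 123, 123, 121, 119, 121, 129, 131, 129, 127, 126, 122, 120, 118, 117, 124, 134, 137, 136, 133, 131, 129, 124, 125, 121, 120, 128, 132, 131, 129, 133, 141, 165, 176, 205, 212, 212, 212, 212, 212, 212, 212, 212, 212]
```

Call:
play_rows(translation=[[0,-0.0007,-0.02],[0,-0.0007,-0.04],[0,-0.0007,-0.05],[0,-0.0007,-0.055],[0,-0.0007,-0.058],[0,-0.0007,-0.06],[0,-0.0007,-0.061],[0,-0.0007,-0.061],[0,-0.0007,-0.061]], yaw=[0,0,0,0,0,0,0,0,0])

```text
clock: 8.85
eef_pos: [515.4, 225.5, 110.6]
eef_rot: [3.142, 0.0, -3.141]
wrist_force: [-0.0, 0.5, -0.7]
finger_gap: 15.6
finger_force: 30.0
```

Call:
play_rows(translation=[[0,0,-0.004],[0,0,-0.006],[0,0,-0.0075],[0,0,-0.0085],[0,0,-0.0095],[0,0,-0.0095]], yaw=[0,0,0,0,0,0])

```text
clock: 9.6
eef_pos: [516.4, 225.7, 103.1]
eef_rot: [3.141, 0.003, -3.141]
wrist_force: [-4.2, -1.3, 18.0]
finger_gap: 15.8
finger_force: 30.0
```

Floor reached: 18 N at TCP z 103.1, so the tip is at about z 21.6 and the socket is 38 mm deep. That calls for the middle stem. Now the rod goes back.

Call:
play_rows(translation=[[0,0,0.02],[0,0,0.06],[0,0,0.09],[0.008,-0.05,0.09],[0.016,-0.105,0.09],[0.024,-0.16,0.09],[0.032,-0.215,0.09],[0.04,-0.27,0.09],[0.048,-0.325,0.09],[0.056,-0.38,0.09],[0.064,-0.435,0.09],[0.072,-0.49,0.09]], yaw=[0,0,0,0,0,0,0,0,0,0,0,0])

```text
clock: 11.1
eef_pos: [587.4, -266.4, 190.9]
eef_rot: [3.142, 0.0, -3.141]
wrist_force: [0.6, 0.8, -0.1]
finger_gap: 15.3
finger_force: 30.0
```

Call:
play_rows(translation=[[0.007,-0.035,0],[0.012,-0.06,0],[0.014,-0.0758,0],[0.014,-0.0758,0],[0.014,-0.0758,0],[0.014,-0.0758,0]], yaw=[0,0,0,0,0,0])

```text
clock: 11.85
eef_pos: [601.6, -339.5, 191.3]
eef_rot: [-3.142, 0.0, -3.14]
wrist_force: [0.5, -0.7, -0.1]
finger_gap: 15.7
finger_force: 30.0
```

Run:
```python
from h import *
import pickle
c,s=wshot(); pickle.dump(c,open('w4.pkl','wb')); print(s['eef_pos'],s['eef_rot'])
save('rod2',c['px'][130:330,200:440],3)
```

```text
[ 601.56717843 -339.45814328  191.26112542] [-3.14150884e+00  2.48441305e-04 -3.14045366e+00]
```

View pics/rod2.png

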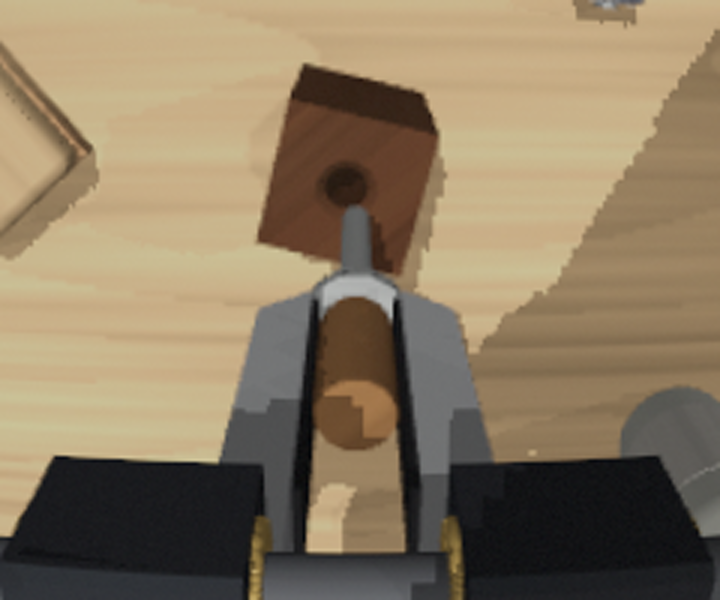

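View: stand hole at (347,184), pin tip at (356,211).

Run:
```python
from h import *
import pickle
c=pickle.load(open('w4.pkl','rb'))
print('hole',wz(c,200+347/3,130+184/3,80),'tip',wz(c,200+356/3,130+211/3,110))
# projected prediction: tip straight below tcp
print('pred tip px',(np.array(wproj(c,[601.6,-339.5,110]))-[200,130])*3, 'handle top', (np.array(wproj(c,[601.6,-339.5,226]))-[200,130])*3)
```

```text
hole [ 600.13483751 -341.75862541   80.        ] tip [ 599.84376627 -338.85482574  110.        ]
pred tip px [353.79964424 216.69750916] handle top [352.65840968 416.90253181]
```

Call:
play_rows(translation=[[0,-0.0025,0],[0,-0.0025,-0.015],[0,-0.0025,-0.03],[0,-0.0025,-0.035],[0,-0.0025,-0.045],[0,-0.0025,-0.06],[0,-0.0025,-0.08],[0,-0.0025,-0.092],[0,-0.0025,-0.098],[0,-0.0025,-0.098],[0,-0.0025,-0.098]], yaw=[0,0,0,0,0,0,0,0,0,0,0])

```text
clock: 13.28
eef_pos: [601.6, -343.0, 93.6]
eef_rot: [-3.141, 0.001, -3.141]
wrist_force: [-0.0, -0.2, -0.7]
finger_gap: 15.9
finger_force: 30.0
```

Call:
play_rows(translation=[[0,0,0],[0,0,0],[0,0,0],[0,0,0.03],[0,0,0.07],[0,0,0.107],[-0.008,0.05,0.107],[-0.016,0.105,0.107],[-0.024,0.16,0.107],[-0.032,0.215,0.107],[-0.04,0.27,0.107],[-0.048,0.325,0.107]], yaw=[0,0,0,0,0,0,0,0,0,0,0,0], hand=0.5)

```text
clock: 14.78
eef_pos: [552.9, -16.2, 200.3]
eef_rot: [-3.142, 0.001, -3.142]
wrist_force: [1.1, -0.3, 0.8]
finger_gap: 46.8
finger_force: 0.0
```

Call:
play_rows(translation=[[-0.008,0.055,0],[-0.016,0.11,0],[-0.024,0.165,0],[-0.032,0.22,0],[-0.04,0.275,0],[-0.048,0.325,0],[-0.055,0.375,0],[-0.062,0.419,0],[-0.062,0.419,0],[-0.062,0.419,0]], yaw=[0,0,0,0,0,0,0,0,0,0])

```text
clock: 16.02
eef_pos: [491.5, 400.7, 199.9]
eef_rot: [-3.141, -0.0, -3.141]
wrist_force: [0.5, 0.1, -0.8]
finger_gap: 47.1
finger_force: 0.0
```

Run:
```python
from h import *
import pickle
c,s=wshot(); pickle.dump(c,open('w5.pkl','wb')); print(s['eef_pos'],s['eef_rot'])
save('stem',c['px'][100:300,140:500],2)
```

```text
[491.47652886 400.70045945 199.87888278] [-3.14134241e+00 -7.86554821e-05 -3.14139822e+00]
```

View pics/stem.png

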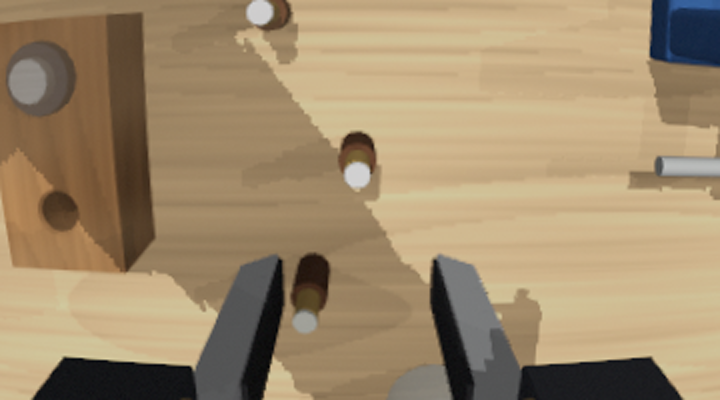

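View: middle stem tip at (357,175), short at (261,12), long at (305,321).

Run:
```python
from h import *
import pickle
c=pickle.load(open('w5.pkl','rb'))
hsv=cv2.cvtColor(c['px'],cv2.COLOR_RGB2HSV)
m=((hsv[...,1]<60)&(hsv[...,2]>130)).astype(np.uint8)
n,l,st,ce=cv2.connectedComponentsWithStats(m)
for nm,u,v,h in [('short',261,12,57),('mid',357,175,67),('long',305,321,77)]:
    k=min(range(1,n),key=lambda i:np.hypot(*(ce[i]-[140+u/2,100+v/2])))
    print(nm,ce[k],st[k,4],wz(c,*ce[k],h).round(1), wz(c,140+u/2,100+v/2,h).round(1))
```

```text
short [269.41447368 105.50657895] 152 [406.7 350.5  57. ] [407.3 351.6  57. ]
mid [318.20134228 187.10738255] 149 [491.6 400.8  67. ] [492.  401.1  67. ]
long [292.01801802 260.90990991] 111 [573.1 371.9  77. ] [572.6 372.4  77. ]
```

Call:
play_rows(translation=[[0,0,-0.05],[0,0,-0.1],[0,0,-0.14],[0,0,-0.157],[0,0,-0.157],[0,0,-0.157]], yaw=[0,0,0,0,0,0])

```text
clock: 16.82
eef_pos: [492.3, 401.5, 44.9]
eef_rot: [3.14, 0.002, 3.141]
wrist_force: [0.6, -0.1, 0.8]
finger_gap: 46.7
finger_force: 0.0
```

Call:
play_rows(translation=[[0,0,0],[0,0,0],[0,0,0],[0,0,0],[0,0,0],[0,0,0]], yaw=[0,0,0,0,0,0], hand=0, force=25)

```text
clock: 17.58
eef_pos: [491.4, 401.2, 43.1]
eef_rot: [3.141, 0.0, -3.141]
wrist_force: [-0.9, -0.1, 0.9]
finger_gap: 13.3
finger_force: 25.0
```

Call:
play_rows(translation=[[0,0,0.03],[0,0,0.07],[0,0,0.085],[0.006,-0.044,0.085],[0.012,-0.088,0.085],[0.018,-0.132,0.085],[0.024,-0.16,0.085],[0.024,-0.1755,0.085],[0.024,-0.1755,0.085],[0.024,-0.1755,0.085],[0.024,-0.1755,0.085]], yaw=[0,0,0,0,0,0,0,0,0,0,0])

```text
clock: 18.95
eef_pos: [515.2, 226.5, 127.8]
eef_rot: [3.142, -0.0, -3.14]
wrist_force: [-0.0, 0.6, -1.2]
finger_gap: 13.3
finger_force: 25.0
```

Run:
```python
from h import *
import pickle
c,s=wshot(); pickle.dump(c,open('w6.pkl','wb')); print(s['eef_pos'],s['eef_rot'],s['wrist_force'])
save('stem2',c['px'][150:300,230:400],4)
```

```text
[515.17843908 226.50091415 127.79097861] [ 3.14156227e+00 -1.50301915e-04 -3.14031309e+00] [-0.04003459  0.60948372 -1.19699621]
```

View pics/stem2.png

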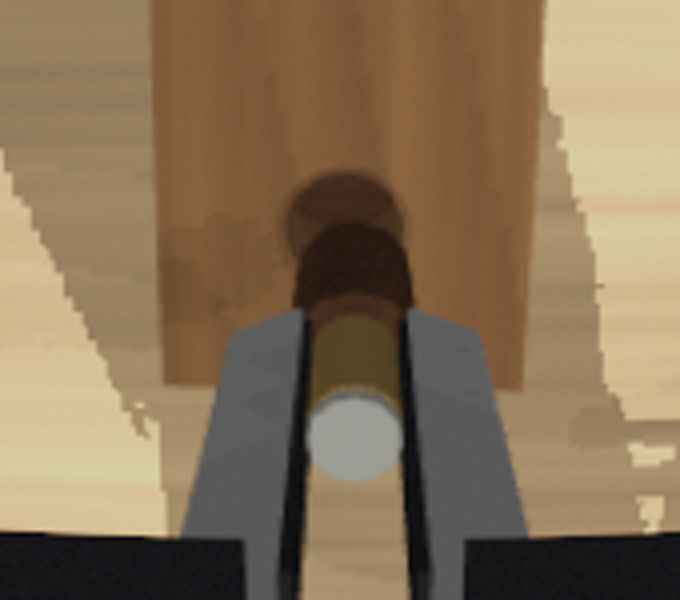

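View: socket rim's far edge at (345,170), sides at columns 285 and 410. The stem foot's far edge is at (354,222), sides at 296 and 412.

Run:
```python
from h import *
import pickle
c=pickle.load(open('w6.pkl','rb')); f=lambda u,v,z: wz(c,230+u/4,150+v/4,z)[:2].round(1)
print('hole far',f(345,170,60),'L',f(285,222,60),'R',f(409,222,60))
print('inner disc far',f(345,176,60))
z=84.7
print('stem far',f(354,222,z),'L',f(296,285,z),'R',f(412,285,z), 'top',f(355,437,z+68), 'blk',f(160,330,60),f(527,330,60))
```

```text
hole far [502.4 225.1] L [513.7 212.5] R [513.7 238.5]
inner disc far [503.7 225.1]
stem far [505.5 227. ] L [518.3 215.8] R [518.2 238.1] top [514.6 227.1] blk [538.7 184.7] [538.6 264.7]
```

Call:
play_rows(translation=[[0,-0.0017,0],[0,-0.0017,-0.012],[0,-0.0017,-0.02],[0,-0.0017,-0.024],[0,-0.0017,-0.027],[0,-0.0017,-0.03],[0,-0.0017,-0.033],[0,-0.0017,-0.033]], yaw=[0,0,0,0,0,0,0,0])

```text
clock: 20.0
eef_pos: [515.3, 223.9, 94.8]
eef_rot: [-3.141, -0.0, -3.141]
wrist_force: [0.2, 0.1, 0.3]
finger_gap: 13.6
finger_force: 25.0
```

Call:
play_rows(translation=[[0,0,-0.006],[0,0,-0.012],[0,0,-0.018],[0,0,-0.023],[0,0,-0.026],[0,0,-0.028],[0,0,-0.029],[0,0,-0.029]], yaw=[0,0,0,0,0,0,0,0])

```text
clock: 21.0
eef_pos: [515.4, 224.0, 66.0]
eef_rot: [3.142, 0.0, -3.141]
wrist_force: [-1.1, 0.3, 0.5]
finger_gap: 13.3
finger_force: 25.0
```

Nearly seated. I'll open, lift clear and go over to look at the cells.

Call:
play_rows(translation=[[0,0,-0.001],[0,0,-0.001],[0,0,-0.001]], yaw=[0,0,0], hand=0.4)

```text
clock: 21.38
eef_pos: [515.4, 224.0, 65.0]
eef_rot: [3.142, 0.0, -3.141]
wrist_force: [0.9, -0.3, 0.7]
finger_gap: 36.9
finger_force: 0.0
```

Call:
play_rows(translation=[[0,0,0.04],[0,0,0.09],[0,0,0.124],[0,-0.05,0.124],[0,-0.105,0.124],[0,-0.16,0.124],[0,-0.215,0.124],[0,-0.27,0.124],[0,-0.325,0.124],[0,-0.38,0.124],[0,-0.435,0.124],[0,-0.47,0.124]], yaw=[0,0,0,0,0,0,0,0,0,0,0,0])

```text
clock: 22.88
eef_pos: [515.0, -248.4, 188.9]
eef_rot: [-3.141, 0.0, 3.14]
wrist_force: [0.1, 0.5, 0.5]
finger_gap: 37.6
finger_force: 0.0
```

Call:
play_rows(translation=[[0,0,0],[0,0,0]], yaw=[0,0])

```text
clock: 23.12
eef_pos: [515.4, -245.4, 188.9]
eef_rot: [3.141, -0.0, -3.141]
wrist_force: [0.4, 0.9, 0.1]
finger_gap: 37.6
finger_force: 0.0
```

```bash
cat >> h.py <<'E'
def cellrects(c,x0=380,x1=620,y0=-460,y1=-170,z=26):
    I=rectify(c,x0,x1,y0,y1,z,.5); lab=cv2.cvtColor(I,cv2.COLOR_RGB2LAB).astype(int)
    m=((lab[...,2]<131)&(lab[...,0]>60)).astype(np.uint8); m=cv2.morphologyEx(m,cv2.MORPH_OPEN,np.ones((7,7)))
    for q in cv2.findContours(m,0,2)[0]:
        a=cv2.contourArea(q)/4
        if a>500:
            (k,r),wh,an=cv2.minAreaRect(q); b=cv2.boxPoints(((k,r),wh,an)); e=max([b[1]-b[0],b[2]-b[1]],key=np.linalg.norm); dx,dy=e[1],e[0]
            if dx<0: dx,dy=-dx,-dy
            print('blob',round(x0+r/2,1),round(y0+k/2,1),'size',(np.array(wh)/2).round(1),'ang',round(np.degrees(np.arctan2(dy,dx)),1),a)
    return I,m
E
python3 - <<'E'
from h import *
import pickle
c,s=wshot('w7'); pickle.dump(c,open('w7.pkl','wb')); print(s['eef_pos'],s['eef_rot'],s['clock'])
I,m=cellrects(c); save('cells7',np.vstack([I,np.dstack([m*255]*3)]) if 0 else I,1.2)
E
```

```text
[ 515.3847802  -245.43295323  188.89489202] [ 3.14133906e+00 -1.42464219e-04 -3.14129566e+00] 23.125
blob 597.4 -188.2 size [52. 25.] ang 15.3 973.625
blob 597.9 -302.1 size [26.2 54.8] ang -20.0 1018.25
blob 509.6 -238.2 size [24.7 66.1] ang -5.8 1517.875
```

View pics/cells7.png

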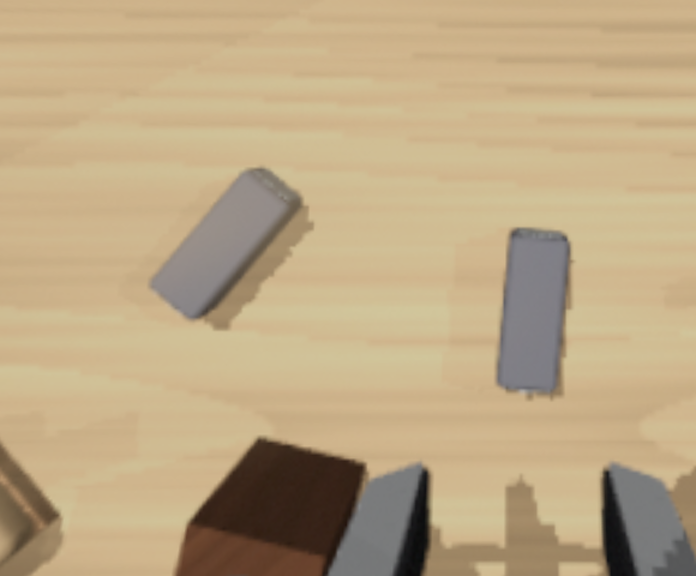

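The crop shows both cells: the near one centred at about (534,314), i.e. mid (511, -238) at -4.8°, and the far one at (221,247), i.e. (483, -368) at -40.8°. Nub ends point away from the robot. I'll descend over the near cell.

Call:
play_rows(translation=[[-0.004,0.0075,-0.04],[-0.004,0.0075,-0.09],[-0.004,0.0075,-0.13],[-0.004,0.0075,-0.145],[-0.004,0.0075,-0.145],[-0.004,0.0075,-0.145]], yaw=[-0.083,-0.083,-0.083,-0.083,-0.083,-0.083], hand=0.5)

```text
clock: 23.92
eef_pos: [512.3, -238.8, 45.7]
eef_rot: [-3.141, 0.002, 3.059]
wrist_force: [0.8, -0.7, -0.1]
finger_gap: 47.0
finger_force: 0.0
```

Run:
```python
from h import *
import pickle
c,s=wshot(); pickle.dump(c,open('w8.pkl','wb')); print(s['eef_pos'],s['eef_rot'],s['clock'])
cellrects(c,440,560,-290,-190)
for z in (26,):
    I=rectify(c,440,560,-280,-200,z,1).astype(int)
    for x in (490,500,510,520,530): print(x,I[x-440,15:70:2].sum(-1).tolist())
    print('along',I[:,42].sum(-1)[20:115:2].tolist())
```

```text
[ 512.29277724 -238.77251412   45.68186926] [-3.14057138e+00  2.32496409e-03  3.05908185e+00] 23.925
blob 536.8 -198.4 size [47.9 14.4] ang 14.0 533.875
blob 532.7 -283.5 size [14.  54.4] ang -23.8 508.5
blob 507.1 -237.7 size [24.8 68. ] ang -5.4 1590.875
490 [514, 513, 513, 514, 513, 513, 513, 513, 437, 360, 387, 387, 386, 385, 382, 382, 381, 381, 379, 379, 336, 309, 529, 530, 529, 526, 528, 526]
500 [528, 527, 527, 526, 525, 526, 526, 525, 331, 382, 384, 385, 384, 384, 383, 378, 380, 381, 379, 372, 277, 384, 535, 534, 533, 533, 532, 532]
510 [362, 532, 531, 517, 522, 517, 406, 451, 355, 382, 381, 381, 380, 381, 381, 372, 366, 378, 378, 341, 303, 497, 542, 539, 540, 541, 541, 541]
520 [432, 437, 378, 369, 368, 371, 369, 306, 360, 362, 364, 363, 363, 363, 362, 362, 364, 378, 368, 306, 387, 468, 540, 541, 543, 542, 334, 70]
530 [528, 414, 366, 366, 366, 364, 318, 291, 325, 333, 356, 362, 362, 362, 362, 359, 359, 375, 343, 328, 513, 537, 540, 538, 537, 535, 104, 57]
along [548, 547, 539, 540, 546, 542, 521, 327, 340, 319, 374, 385, 384, 382, 383, 384, 381, 383, 384, 384, 381, 383, 379, 380, 381, 381, 376, 362, 363, 363, 362, 363, 362, 360, 362, 360, 360, 371, 377, 375, 256, 324, 469, 494, 498, 412, 368, 373]
```

Call:
play_rows(translation=[[-0.001,0.0007,-0.02],[-0.001,0.0007,-0.035],[-0.001,0.0007,-0.0405],[-0.001,0.0007,-0.0405],[-0.001,0.0007,-0.0405]], yaw=[0,0,0,0,0])

```text
clock: 24.6
eef_pos: [510.7, -238.0, 4.0]
eef_rot: [-3.141, 0.001, 3.059]
wrist_force: [-0.4, -0.7, 0.3]
finger_gap: 47.1
finger_force: 0.0
```

Call:
play_rows(translation=[[0,0,0],[0,0,0],[0,0,0],[0,0,0],[0,0,0]], yaw=[0,0,0,0,0], hand=0, force=40)

```text
clock: 25.22
eef_pos: [510.5, -237.9, 3.6]
eef_rot: [-3.141, 0.0, 3.059]
wrist_force: [-0.7, 0.5, 4.3]
finger_gap: 25.5
finger_force: 40.0
```

Call:
play_rows(translation=[[0,0,0.03],[0,0,0.08],[0.01,0.02,0.13],[0.03,0.05,0.17],[0.045,0.085,0.2],[0.06,0.12,0.2],[0.075,0.15,0.2],[0.095,0.18,0.2],[0.095,0.18,0.2],[0.095,0.18,0.2],[0.095,0.18,0.2]], yaw=[0,0,0.05,0.1,0.15,0.2,0.25,0.27,0.27,0.27,0.27])

```text
clock: 26.6
eef_pos: [605.1, -58.7, 203.4]
eef_rot: [-3.142, -0.0, -2.956]
wrist_force: [-0.3, -0.2, -2.2]
finger_gap: 25.5
finger_force: 40.0
```

Run:
```python
from h import *
import pickle
c,s=wshot('w9'); pickle.dump(c,open('w9.pkl','wb')); print(s['eef_pos'],s['eef_rot'],s['clock'],s['finger_gap'])
th=0.187; R=np.array([[np.cos(th),-np.sin(th)],[np.sin(th),np.cos(th)]])
K=rectify(c,470,610,-130,30,25,.25); lab=cv2.cvtColor(K,cv2.COLOR_RGB2HSV)
save('K9',K,1.2)
m=((lab[...,0]>15)&(lab[...,0]<30)&(lab[...,1]>110)).astype(np.uint8); g=K.astype(int).sum(-1)
dark=cv2.morphologyEx((g<110).astype(np.uint8),cv2.MORPH_CLOSE,np.ones((41,41)))
q=max(cv2.findContours(dark,0,2)[0],key=cv2.contourArea); print('cradle',cv2.minAreaRect(q)); b=cv2.boxPoints(cv2.minAreaRect(q)); print([(470+r/4,-130+k/4) for k,r in b])
n,l,st,ce=cv2.connectedComponentsWithStats(m&cv2.erode(dark,np.ones((3,3))))
for i in range(1,n):
    if 100<st[i,4]<3000: print('brass',470+ce[i][1]/4,-130+ce[i][0]/4,st[i])
```

```text
[605.05114491 -58.67367275 203.42646325] [-3.14154235e+00 -1.69386596e-04 -2.95554827e+00] 26.6 25.54144182594779
cradle ((479.77532958984375, 219.31564331054688), (425.9888916015625, 310.99957275390625), 78.83837127685547)
[(np.float32(480.1128), np.float32(-58.503517)), (np.float32(465.0622), np.float32(17.775742)), (np.float32(569.54504), np.float32(38.391174)), (np.float32(584.59564), np.float32(-37.888077))]
brass 568.019123783032 7.371001390820595 [523 383  56  20 719]
```

View pics/K9.png

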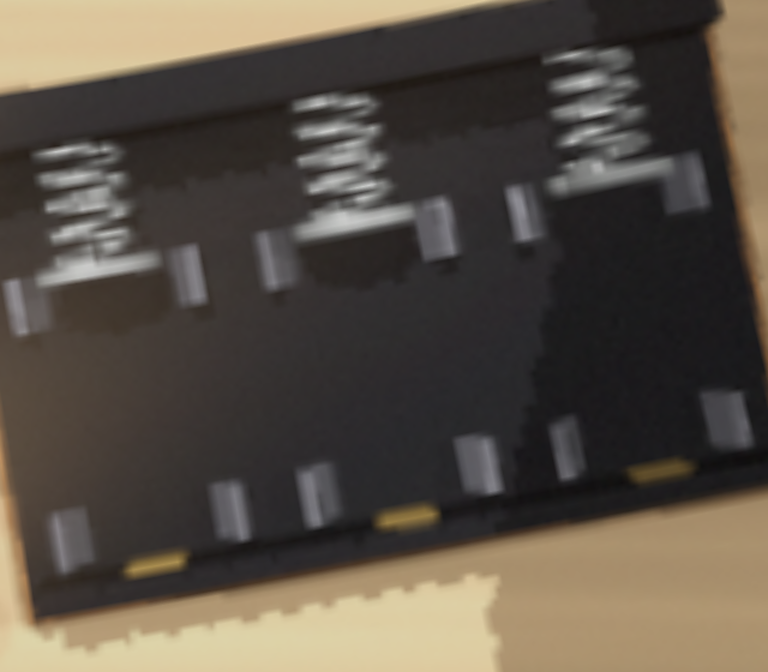

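The close view shows ribs, plates and tabs clearly; bay3's ribs are at (522,213), (567,447), (686,181) and (726,418). This gives bay3 ≈ (535.4, 2.0), bay2 ≈ (545.3, -50.9) and bay1 ≈ (555.3, -104.0) at 10.6°. The spacing comes out at 107.9 mm against 108 expected. I'll approach bay3.

Call:
play_rows(translation=[[-0.02,0.02,0],[-0.04,0.04,0],[-0.0618,0.0618,-0.03],[-0.0618,0.0618,-0.08],[-0.0618,0.0618,-0.13],[-0.0618,0.0618,-0.143],[-0.0618,0.0618,-0.143],[-0.0618,0.0618,-0.143],[-0.0618,0.0618,-0.143]], yaw=[0,0,0,0,0,0,0,0,0], force=55)

```text
clock: 27.78
eef_pos: [544.4, 3.8, 61.9]
eef_rot: [-3.141, 0.002, -2.954]
wrist_force: [-0.1, 0.6, -0.8]
finger_gap: 25.5
finger_force: 55.0
```

Run:
```python
from h import *
import pickle
c,s=wshot(); pickle.dump(c,open('w10.pkl','wb')); print(s['eef_pos'],s['eef_rot'],s['clock'],s['finger_gap'],s['wrist_force'])
# profile of held cell top along bay x axis, on its top plane (tcp-3.6+26)
z=s['eef_pos'][2]+22.4; a=0.186; ex=np.array([np.cos(a),np.sin(a)]); p=c['M'][:3,3]
I=c['px'].astype(int)
for y in (-6,0,6):
    L=[]
    for t in range(-40,12,1):
        q=s['eef_pos'][:2]+ex*t+np.array([-ex[1],ex[0]])*y; u,v=wproj(c,[*q,z]); L.append(int(I[int(round(v)),int(round(u))].sum()))
    print(y,L)
```

```text
[544.3525557    3.84912566  61.93226187] [-3.14097025e+00  2.30529490e-03 -2.95444499e+00] 27.775 25.52207525690547 [-0.06694577  0.5519346  -0.84263377]
-6 [138, 349, 375, 376, 375, 375, 424, 378, 355, 435, 443, 454, 449, 434, 436, 434, 434, 434, 434, 434, 434, 435, 427, 407, 406, 405, 402, 309, 288, 290, 294, 289, 292, 292, 288, 290, 291, 292, 290, 291, 289, 288, 290, 290, 290, 290, 290, 289, 286, 287, 287, 288]
0 [136, 279, 321, 272, 271, 271, 300, 259, 261, 293, 298, 311, 309, 289, 295, 299, 299, 308, 305, 289, 289, 294, 286, 291, 288, 291, 291, 291, 287, 297, 297, 292, 291, 288, 290, 288, 289, 290, 289, 288, 288, 290, 286, 289, 289, 291, 290, 290, 289, 288, 286, 288]
6 [93, 209, 269, 269, 272, 271, 304, 257, 265, 292, 296, 313, 309, 312, 313, 313, 313, 312, 312, 314, 313, 314, 310, 311, 309, 310, 309, 313, 311, 308, 310, 286, 288, 288, 287, 285, 289, 288, 289, 289, 288, 288, 285, 285, 287, 285, 287, 284, 284, 288, 300, 310]
```

Call:
play_rows(translation=[[0,0,-0.015],[0,0,-0.0262],[0,0,-0.0262],[0,0,-0.0262],[-0.003,-0.0006,-0.0262],[-0.006,-0.0012,-0.0262],[-0.009,-0.0018,-0.0262],[-0.0117,-0.0024,-0.0262],[-0.0117,-0.0024,-0.0262],[-0.0117,-0.0024,-0.0262]], yaw=[0,0,0,0,0,0,0,0,0,0])

```text
clock: 29.08
eef_pos: [532.1, 1.6, 34.4]
eef_rot: [3.142, 0.001, -2.954]
wrist_force: [2.5, 1.0, -1.2]
finger_gap: 25.6
finger_force: 55.0
```

Call:
play_rows(translation=[[-0.002,-0.0004,0],[-0.002,-0.0004,0],[-0.002,-0.0004,0],[-0.002,-0.0004,0]], yaw=[0,0,0,0])

```text
clock: 29.58
eef_pos: [530.0, 1.2, 34.4]
eef_rot: [-3.142, 0.0, -2.954]
wrist_force: [3.6, 2.3, 0.5]
finger_gap: 25.2
finger_force: 55.0
```

Run:
```python
from h import *
for i in range(4):
    eyes.camera('side'); s=telemetry.read_state(); print(s['eef_pos'],s['wrist_force'])
```

```text
[530.00323644   1.17774491  34.32837852] [ 3.40285432  2.76877861 -0.65622802]
[529.99054968   1.17353258  34.32017403] [ 3.18967135  2.57099454 -0.0135892 ]
[529.97344762   1.17318734  34.31715602] [3.15319371 1.72650686 0.32395275]
[529.97132532   1.16604606  34.32164885] [3.35317733 1.81276508 0.67918979]
```

Call:
play_rows(translation=[[0,0,-0.004],[0,0,-0.008],[0,0,-0.011],[0,0,-0.014],[0,0,-0.0165],[0,0,-0.018],[0,0,-0.018],[0,0,-0.018]], yaw=[0,0,0,0,0,0,0,0])

```text
clock: 30.78
eef_pos: [529.7, 1.1, 16.1]
eef_rot: [3.142, -0.0, -2.954]
wrist_force: [3.2, 0.2, -2.5]
finger_gap: 26.1
finger_force: 55.0
```

Call:
play_rows(translation=[[0,0,-0.0005],[0,0,-0.0005],[0,0,-0.0005],[0,0,-0.0005],[0,0,0.03],[0,0,0.08],[0,0,0.14],[0.01,-0.03,0.17],[0.02,-0.06,0.18],[0.03,-0.08,0.18],[0.03,-0.08,0.18],[0.03,-0.08,0.18]], yaw=[0,0,0,0,0,0,0,0,0,0,0,0], hand=0.45)

```text
clock: 32.28
eef_pos: [559.5, -78.2, 195.3]
eef_rot: [3.141, -0.001, -2.954]
wrist_force: [-0.2, -0.0, 0.5]
finger_gap: 42.0
finger_force: 0.0
```

```bash
cat >> h.py <<'E'
def bayprof(c,bay,z=38):
    "brightness profile along bay axis and across, plane z"
    a=0.1856; ex=np.array([np.cos(a),np.sin(a)]); ey=np.array([-ex[1],ex[0]]); I=c['px'].astype(int)
    def at(t,w): 
        u,v=wproj(c,[*(np.array(bay)+ex*t+ey*w),z]); p=I[int(round(v)),int(round(u))]; return int(p.sum())
    print('along -44..44 step2',[(t,at(t,0)) for t in range(-44,46,2)])
    print('across',[(w,at(0,w)) for w in range(-24,26,2)])
E
python3 - <<'E'
from h import *
import pickle
c,s=wshot('w11'); pickle.dump(c,open('w11.pkl','wb')); print(s['eef_pos'],s['clock'],s['finger_gap'])
bayprof(c,(535.4,2.0))
E
```

```text
[559.5351921  -78.2332042  195.33095692] 32.275 41.99349282195195
along -44..44 step2 [(-44, 113), (-42, 424), (-40, 94), (-38, 329), (-36, 427), (-34, 396), (-32, 267), (-30, 285), (-28, 286), (-26, 289), (-24, 286), (-22, 285), (-20, 289), (-18, 285), (-16, 286), (-14, 287), (-12, 285), (-10, 282), (-8, 285), (-6, 288), (-4, 286), (-2, 283), (0, 288), (2, 285), (4, 284), (6, 286), (8, 283), (10, 284), (12, 282), (14, 282), (16, 285), (18, 283), (20, 286), (22, 283), (24, 282), (26, 280), (28, 274), (30, 267), (32, 174), (34, 77), (36, 79), (38, 368), (40, 418), (42, 425), (44, 416)]
across [(-24, 68), (-22, 69), (-20, 69), (-18, 99), (-16, 162), (-14, 177), (-12, 232), (-10, 276), (-8, 287), (-6, 284), (-4, 286), (-2, 284), (0, 288), (2, 283), (4, 281), (6, 283), (8, 284), (10, 282), (12, 106), (14, 87), (16, 72), (18, 68), (20, 101), (22, 322), (24, 421)]
```

The cell is seated in bay3: top at z 38, spanning -34 to +31 along the bay, centred. Next is cell 2.

Call:
play_rows(translation=[[-0.008,-0.03,0],[-0.016,-0.06,0],[-0.024,-0.09,0],[-0.032,-0.12,-0.01],[-0.04,-0.155,-0.02],[-0.048,-0.19,-0.03],[-0.056,-0.22,-0.04],[-0.066,-0.255,-0.05],[-0.0765,-0.29,-0.055],[-0.0765,-0.29,-0.055],[-0.0765,-0.29,-0.055],[-0.0765,-0.29,-0.055]], yaw=[-0.1,-0.2,-0.3,-0.4,-0.5,-0.6,-0.7,-0.8,-0.898,-0.898,-0.898,-0.898], hand=0.55)

```text
clock: 33.83
eef_pos: [484.0, -367.8, 141.5]
eef_rot: [3.142, 0.0, 2.433]
wrist_force: [0.2, -0.2, 0.2]
finger_gap: 51.7
finger_force: 0.0
```

Run:
```python
from h import *
import pickle
c,s=wshot('w12'); pickle.dump(c,open('w12.pkl','wb')); print(s['eef_pos'],s['eef_rot'],s['clock'],s['finger_gap'])
I,m=cellrects(c,420,560,-430,-300)
lab=cv2.cvtColor(I,cv2.COLOR_RGB2LAB).astype(int)
for x in range(450,530,6): print(x,lab[(x-420)*2,::8,2].tolist())
```

```text
[ 483.9761175  -367.75419093  141.51731079] [3.14152573e+00 2.43753484e-04 2.43290399e+00] 33.825 51.7192516617695
blob 480.6 -368.2 size [24.7 67. ] ang -39.9 1549.0
450 [152, 151, 151, 151, 151, 151, 151, 151, 151, 151, 151, 151, 151, 151, 151, 151, 151, 151, 140, 129, 150, 151, 151, 152, 151, 152, 152, 152, 152, 151, 151, 152, 152]
456 [151, 151, 151, 151, 152, 152, 151, 151, 151, 152, 152, 151, 152, 152, 152, 152, 152, 125, 125, 124, 127, 129, 151, 152, 151, 152, 152, 151, 151, 151, 151, 152, 151]
462 [152, 152, 152, 152, 152, 152, 152, 152, 152, 152, 152, 152, 152, 152, 152, 150, 125, 126, 125, 125, 125, 125, 128, 147, 152, 152, 151, 151, 151, 152, 152, 151, 151]
468 [153, 152, 153, 152, 152, 152, 152, 153, 152, 152, 152, 152, 152, 152, 137, 126, 126, 125, 125, 125, 125, 124, 127, 149, 151, 151, 152, 152, 151, 152, 151, 151, 152]
474 [152, 151, 151, 151, 151, 152, 151, 152, 152, 152, 152, 152, 152, 129, 125, 125, 125, 125, 125, 125, 125, 136, 149, 149, 151, 152, 152, 151, 152, 152, 151, 151, 151]
480 [150, 152, 151, 151, 152, 152, 152, 152, 152, 152, 152, 151, 126, 125, 125, 125
[... 746 characters left out ...]
 151, 152, 151, 151]
510 [151, 151, 151, 151, 151, 151, 151, 152, 152, 152, 152, 142, 125, 129, 149, 150, 149, 151, 151, 151, 151, 151, 151, 151, 151, 151, 151, 151, 151, 151, 151, 150, 150]
516 [152, 151, 152, 151, 151, 151, 152, 152, 152, 151, 151, 151, 151, 149, 150, 149, 150, 149, 151, 152, 152, 152, 151, 151, 151, 152, 151, 152, 151, 152, 151, 151, 152]
522 [151, 152, 151, 152, 151, 152, 152, 151, 152, 151, 152, 151, 149, 150, 149, 149, 149, 150, 150, 151, 151, 151, 151, 151, 151, 151, 151, 151, 151, 151, 151, 151, 151]
528 [152, 152, 151, 152, 152, 151, 152, 151, 152, 151, 150, 149, 150, 150, 150, 149, 149, 149, 149, 151, 151, 151, 151, 151, 151, 150, 150, 151, 151, 151, 151, 151, 151]
```

Call:
play_rows(translation=[[-0.0015,-0.0019,-0.04],[-0.0015,-0.0019,-0.09],[-0.0015,-0.0019,-0.12],[-0.0015,-0.0019,-0.133],[-0.0015,-0.0019,-0.1365],[-0.0015,-0.0019,-0.1365],[-0.0015,-0.0019,-0.1365]], yaw=[0,0,0,0,0,0,0])

```text
clock: 34.75
eef_pos: [482.3, -371.1, 5.9]
eef_rot: [-3.142, 0.002, 2.431]
wrist_force: [-0.2, 0.4, 0.1]
finger_gap: 51.5
finger_force: 0.0
```

Call:
play_rows(translation=[[0,0,0],[0,0,0],[0,0,0],[0,0,0],[0,0,0],[0,0,0]], yaw=[0,0,0,0,0,0], hand=0, force=55)

```text
clock: 35.5
eef_pos: [482.0, -370.8, 4.9]
eef_rot: [3.142, 0.0, 2.431]
wrist_force: [0.8, 0.9, 3.0]
finger_gap: 25.8
finger_force: 55.0
```

Call:
play_rows(translation=[[0,0,0.04],[0,0,0.1],[0.01,0.04,0.13],[0.02,0.08,0.13],[0.03,0.12,0.13],[0.04,0.16,0.13],[0.055,0.2,0.13],[0.07,0.24,0.13],[0.081,0.268,0.13],[0.081,0.268,0.09],[0.081,0.268,0.06],[0.081,0.268,0.06]], yaw=[0,0,0.13,0.26,0.39,0.52,0.65,0.78,0.898,0.898,0.898,0.898])

```text
clock: 37.0
eef_pos: [561.6, -102.5, 62.7]
eef_rot: [3.14, -0.004, -2.954]
wrist_force: [0.6, -0.4, -0.3]
finger_gap: 25.6
finger_force: 55.0
```

Call:
play_rows(translation=[[0,0,0],[0,0,0],[0,0,0]], yaw=[0,0,0])

```text
clock: 37.38
eef_pos: [563.2, -102.9, 65.6]
eef_rot: [-3.141, 0.001, -2.954]
wrist_force: [-0.2, 0.9, -0.6]
finger_gap: 25.8
finger_force: 55.0
```

Run:
```python
from h import *
import pickle
c,s=wshot(); pickle.dump(c,open('w13.pkl','wb')); print(s['eef_pos'],s['eef_rot'],s['clock'],s['finger_gap'],s['wrist_force'])
z=s['eef_pos'][2]-4.9+26; bayprof(c,s['eef_pos'][:2],z)
```

```text
[ 563.24636104 -102.90408622   65.64082974] [-3.14101073e+00  1.21074370e-03 -2.95448076e+00] 37.375 25.826537614458438 [-0.18412304  0.87902288 -0.6217197 ]
along -44..44 step2 [(-44, 102), (-42, 139), (-40, 154), (-38, 369), (-36, 365), (-34, 466), (-32, 417), (-30, 437), (-28, 438), (-26, 441), (-24, 421), (-22, 427), (-20, 425), (-18, 439), (-16, 440), (-14, 434), (-12, 418), (-10, 420), (-8, 421), (-6, 420), (-4, 419), (-2, 419), (0, 421), (2, 420), (4, 418), (6, 417), (8, 418), (10, 423), (12, 408), (14, 299), (16, 302), (18, 293), (20, 277), (22, 279), (24, 283), (26, 298), (28, 297), (30, 266), (32, 433), (34, 422), (36, 431), (38, 448), (40, 451), (42, 251), (44, 145)]
across [(-24, 413), (-22, 414), (-20, 414), (-18, 414), (-16, 343), (-14, 81), (-12, 238), (-10, 410), (-8, 419), (-6, 420), (-4, 421), (-2, 419), (0, 421), (2, 418), (4, 419), (6, 416), (8, 416), (10, 417), (12, 319), (14, 72), (16, 89), (18, 414), (20, 293), (22, 293), (24, 297)]
```

Call:
play_rows(translation=[[0,0,-0.015],[0,0,-0.0298],[0,0,-0.0298],[0,0,-0.0298],[-0.003,-0.0006,-0.0298],[-0.006,-0.0012,-0.0298],[-0.009,-0.0017,-0.0298],[-0.0115,-0.0021,-0.0298],[-0.0132,-0.0024,-0.0298],[-0.0132,-0.0024,-0.0298],[-0.0132,-0.0024,-0.0298],[-0.0132,-0.0024,-0.0298]], yaw=[0,0,0,0,0,0,0,0,0,0,0,0])

```text
clock: 38.92
eef_pos: [549.9, -105.2, 35.0]
eef_rot: [-3.141, 0.0, -2.954]
wrist_force: [3.8, -1.1, -1.8]
finger_gap: 25.5
finger_force: 55.0
```

Run:
```python
from h import *
for i in range(4):
    eyes.camera('side'); s=telemetry.read_state(); print(s['eef_pos'],s['wrist_force'])
```

```text
[ 549.82410359 -105.17412235   35.00995516] [ 4.11225993  0.1777121  -2.36149619]
[ 549.80462306 -105.15297607   34.99375779] [ 4.11818914 -0.21159362 -1.60081312]
[ 549.80506219 -105.19131267   35.02516716] [ 3.8072319  -0.67466251 -1.99067126]
[ 549.79696586 -105.18088157   35.00964002] [ 4.54087076 -0.46907685 -2.09575791]
```

Call:
play_rows(translation=[[0,0,-0.004],[0,0,-0.008],[0,0,-0.011],[0,0,-0.014],[0,0,-0.0165],[0,0,-0.0178],[0,0,-0.0178],[0,0,-0.0178]], yaw=[0,0,0,0,0,0,0,0])

```text
clock: 40.12
eef_pos: [549.6, -105.1, 17.1]
eef_rot: [3.142, -0.0, -2.954]
wrist_force: [2.9, 1.2, 1.6]
finger_gap: 25.3
finger_force: 55.0
```

Call:
play_rows(translation=[[0,0,0],[0,0,0],[0,0,0],[0,0,0],[0,0,0.03],[0,0,0.08],[0,0,0.14],[0.01,0.02,0.18],[0.02,0.04,0.18],[0.02,0.04,0.18],[0.02,0.04,0.18],[0.02,0.04,0.18]], yaw=[0,0,0,0,0,0,0,0,0,0,0,0], hand=0.45)

```text
clock: 41.62
eef_pos: [569.3, -65.8, 196.7]
eef_rot: [3.141, -0.001, -2.955]
wrist_force: [1.2, 0.4, 0.3]
finger_gap: 42.3
finger_force: 0.0
```

Run:
```python
from h import *
import pickle
c,s=wshot(); pickle.dump(c,open('w14.pkl','wb')); print(s['eef_pos'],s['clock'],s['finger_gap'])
bayprof(c,(535.4,2.0)); bayprof(c,(555.3,-104.))
S=eyes.camera('scene'); D=eyes.camera('side')
pickle.dump((S,D),open('sd2.pkl','wb'))
# cells elsewhere on bench? same colour mask in side view
px=np.asarray(D['pixels']); lab=cv2.cvtColor(px,cv2.COLOR_RGB2LAB).astype(int)
m=((lab[...,2]<126)&(lab[...,0]>60)&(lab[...,0]<170)).astype(np.uint8); n,l,st,ce=cv2.connectedComponentsWithStats(m)
for i in range(1,n):
    if st[i,4]>40 and ce[i][1]>110: print('bluegrey',ce[i].round(),st[i,4],onz(D,*ce[i],20).round())
```

```text
[569.33961746 -65.75878607 196.74070215] 41.625 42.30951495450697
along -44..44 step2 [(-44, 150), (-42, 292), (-40, 143), (-38, 304), (-36, 388), (-34, 359), (-32, 266), (-30, 285), (-28, 284), (-26, 282), (-24, 282), (-22, 283), (-20, 281), (-18, 283), (-16, 279), (-14, 283), (-12, 281), (-10, 283), (-8, 280), (-6, 280), (-4, 279), (-2, 279), (0, 282), (2, 282), (4, 281), (6, 278), (8, 281), (10, 279), (12, 274), (14, 281), (16, 276), (18, 278), (20, 279), (22, 277), (24, 278), (26, 277), (28, 277), (30, 292), (32, 128), (34, 79), (36, 121), (38, 404), (40, 406), (42, 413), (44, 413)]
across [(-24, 74), (-22, 73), (-20, 77), (-18, 71), (-16, 144), (-14, 174), (-12, 213), (-10, 277), (-8, 284), (-6, 281), (-4, 280), (-2, 281), (0, 282), (2, 280), (4, 280), (6, 279), (8, 278), (10, 273), (12, 232), (14, 76), (16, 80), (18, 78), (20, 73), (22, 294), (24, 338)]
along -44..44 step2 [(-44, 236), (-42, 464), (-40, 282), (-38, 534), (-36, 577), (-34, 479), (-32, 411), (-30, 424), (-28, 424), (-26, 424), (-24, 422), (-22, 424), (-20, 420), (-18, 421), (-16, 422), (-14, 419), (-12, 419), (-10, 418), (-8, 419), (-6, 418), (-4, 420), (-2, 417), (0, 417), (2, 415), (4, 415), (6, 414), (8, 414), (10, 416), (12, 414), (14, 414), (16, 414), (18, 413), (20, 413), (22, 415), (24, 412), (26, 414), (28, 398), (30, 386), (32, 169), (34, 149), (36, 216), (38, 435), (40, 441), (42, 591), (44, 588)]
across [(-24, 322), (-22, 141), (-20, 143), (-18, 136), (-16, 134), (-14, 135), (-12, 311), (-10, 422), (-8, 418), (-6, 418), (-4, 419), (-2, 417), (0, 417), (2, 416), (4, 416), (6, 415), (8, 416), (10, 411), (12, 358), (14, 144), (16, 129), (18, 127), (20, 120), (22, 118), (24, 123)]
bluegrey [275. 120.] 70 [372. 629.  20.]
bluegrey [340. 145.] 50 [663. 392.  20.]
bluegrey [380. 171.] 126 [799. 187.  20.]
bluegrey [343. 173.] 83 [646. 189.  20.]
bluegrey [321. 204.] 120 [538.   8.  20.]
bluegrey [329. 225.] 166 [557. -98.  20.]
```

Both cells show the same seated profile. I'll look at the stem before pressing the switch.

Call:
play_rows(translation=[[-0.002,0.04,0],[-0.005,0.08,0],[-0.01,0.12,0],[-0.015,0.16,0],[-0.02,0.2,0],[-0.025,0.23,0],[-0.03,0.25,0],[-0.03,0.25,0],[-0.03,0.25,0],[-0.03,0.25,0]], yaw=[-0.02,-0.05,-0.08,-0.11,-0.14,-0.16,-0.186,-0.186,-0.186,-0.186], hand=1)

```text
clock: 43.02
eef_pos: [540.0, 184.0, 197.2]
eef_rot: [-3.142, 0.0, -3.141]
wrist_force: [-0.5, -0.5, 0.4]
finger_gap: 94.5
finger_force: 0.0
```

```bash
cat > tip.py <<'E'
from h import *
def tri(rs):
    A=np.zeros((3,3));b=np.zeros(3)
    for o,d in rs:
        d=d/np.linalg.norm(d); P=np.eye(3)-np.outer(d,d); A+=P; b+=P@o
    p=np.linalg.solve(A,b); return p.round(1),[round(np.linalg.norm(np.cross(p-o,d/np.linalg.norm(d))),1) for o,d in rs]
def blob(px,u,v,r=14,sat=60,val=120):
    hsv=cv2.cvtColor(np.asarray(px),cv2.COLOR_RGB2HSV); u,v=int(u),int(v)
    w=hsv[max(0,v-r):v+r,u-r:u+r]; m=((w[...,1]<sat)&(w[...,2]>val)).astype(np.uint8)
    n,l,st,ce=cv2.connectedComponentsWithStats(m)
    if n<2: return None
    ks=[i for i in range(1,n) if st[i,4]>=4]
    if not ks: return None
    k=min(ks,key=lambda i:np.hypot(*(ce[i]-r)))
    return ce[k][0]+u-r,ce[k][1]+max(0,v-r),st[k,4]
E
python3 - <<'E'
from tip import *
import pickle
c,s=wshot(); pickle.dump(c,open('w15.pkl','wb')); print(s['eef_pos'],s['clock'])
S=eyes.camera('scene'); D=eyes.camera('side'); pickle.dump((S,D),open('sd3.pkl','wb'))
for n,p in [('mid',(515.5,225.2,89)),('short',(407,350.7,57)),('long',(573,372,77))]:
    bs=[blob(c['px'],*wproj(c,p),r=16),blob(S['pixels'],*proj(S,p),r=9),blob(D['pixels'],*proj(D,p),r=9)]
    print(n,[None if b is None else tuple(np.round(b,1)) for b in bs],wproj(c,p),proj(S,p),proj(D,p))
    rs=[f(q,b[0],b[1]) for f,q,b in zip((wray,ray,ray),(c,S,D),bs) if b]
    if len(rs)>1: print('   tri',*tri(rs), wz(c,*bs[0][:2],p[2]) if bs[0] else '')
I=rectify(c,410,460,200,252,76,.5); g=I.astype(int).sum(-1); m=((g>330)&(cv2.cvtColor(I,cv2.COLOR_RGB2HSV)[...,1]<40)).astype(np.uint8)
q=max(cv2.findContours(m,0,2)[0],key=cv2.contourArea); (k,r),rad=cv2.minEnclosingCircle(q); print('button',410+r/2,200+k/2,rad/2)
E
```

```text
[539.97034136 183.95905871 197.17670504] 43.025
mid [(np.float64(360.3), np.float64(169.1), np.float64(160.0)), None, (np.float64(311.0), np.float64(155.5), np.float64(6.0))] (np.float64(361.4035850746543), np.float64(168.95131590247095)) (np.float64(414.5950437066632), np.float64(220.0042716807484)) (np.float64(310.335462522301), np.float64(155.04282859035757))
   tri [517.2 224.5  86.8] [np.float64(1.0), np.float64(1.0)] [515.69543476 224.12006606  89.        ]
short [(np.float64(470.2), np.float64(69.1), np.float64(110.0)), (np.float64(472.8), np.float64(219.9), np.float64(12.0)), (np.float64(283.5), np.float64(145.3), np.float64(6.0))] (np.float64(470.4924686707865), np.float64(68.96665297809876)) (np.float64(473.40725988856616), np.float64(219.65518057170993)) (np.float64(282.92263356053434), np.float64(145.0994545489474))
   tri [408.3 349.8  56.8] [np.float64(1.3), np.float64(0.2), np.float64(1.2)] [407.15066157 350.30206815  57.        ]
long [(np.float64(482.1), np.float64(218.4), np.float64(107.0)), (np.float64(465.0), np.float64(258.0), np.float64(15.0)), (np.float64(322.0), np.float64(133.5), np.float64(10.0))] (np.float64(482.5475512918389), np.float64(218.5934577756273)) (np.float64(465.48484572632333), np.float64(257.9595268129676)) (np.float64(321.055371069013), np.float64(136.88720840411503))
   tri [575.7 372.3  84.6] [np.float64(6.7), np.float64(4.1), np.float64(7.9)] [572.78328606 371.36649582  77.        ]
button 435.0826473236084 226.5949935913086 13.074782371520996
```

The stem is fully seated: tip at about z 87–89 against 90 expected. The spare stems haven't moved. The button is at (435.1, 226.6), with its radius confirming the height. Moving over it with closed fingers.

Call:
play_rows(translation=[[-0.02,0.008,0],[-0.05,0.02,0],[-0.08,0.032,0],[-0.1048,0.0422,0],[-0.1048,0.0422,-0.04],[-0.1048,0.0422,-0.08],[-0.1048,0.0422,-0.107],[-0.1048,0.0422,-0.112],[-0.1048,0.0422,-0.112],[-0.1048,0.0422,-0.112]], yaw=[0,0,0,0,0,0,0,0,0,0], hand=0, force=20)

```text
clock: 44.42
eef_pos: [435.5, 227.2, 86.3]
eef_rot: [3.141, 0.002, -3.14]
wrist_force: [-0.2, 0.1, 0.0]
finger_gap: 0.9
finger_force: 0.0
```

Call:
play_rows(translation=[[0,0,-0.002],[0,0,-0.004],[0,0,-0.006],[0,0,-0.008],[0,0,-0.008],[0,0,-0.008]], yaw=[0,0,0,0,0,0])

```text
clock: 45.18
eef_pos: [435.1, 227.1, 77.4]
eef_rot: [3.141, 0.001, -3.14]
wrist_force: [0.4, 1.4, 3.5]
finger_gap: 0.4
finger_force: 2.1
```

Call:
play_rows(translation=[[0,0,-0.002],[0,0,-0.004],[0,0,-0.0055],[0,0,-0.007],[0,0,-0.007],[0,0,-0.007]], yaw=[0,0,0,0,0,0])

```text
clock: 45.92
eef_pos: [435.7, 227.4, 74.9]
eef_rot: [3.14, 0.003, -3.14]
wrist_force: [-23.1, -10.7, 69.6]
finger_gap: 0.4
finger_force: 34.9
```

Call:
play_rows(translation=[[0,0,0.005],[0,0,0.01],[0,0,0.014],[0,0,0.014],[0,0,0.014]], yaw=[0,0,0,0,0])

```text
clock: 46.55
eef_pos: [434.6, 226.9, 83.6]
eef_rot: [-3.141, -0.001, -3.14]
wrist_force: [0.4, 0.7, 0.8]
finger_gap: 0.3
finger_force: 0.0
```

Call:
play_rows(translation=[[0,0,-0.0015],[0,0,-0.003],[0,0,-0.003],[0,0,-0.003]], yaw=[0,0,0,0])

```text
clock: 47.05
eef_pos: [434.8, 227.0, 81.1]
eef_rot: [-3.141, -0.0, -3.14]
wrist_force: [-1.3, -0.8, 2.1]
finger_gap: 0.4
finger_force: 1.0
```

Call:
play_rows(translation=[[0,0,-0.0015],[0,0,-0.0015],[0,0,-0.0015]], yaw=[0,0,0])

```text
clock: 47.42
eef_pos: [434.9, 227.1, 79.7]
eef_rot: [3.142, -0.0, -3.14]
wrist_force: [-2.1, -1.2, 2.5]
finger_gap: 0.1
finger_force: 1.4
```

Call:
play_rows(translation=[[0,0,-0.0015],[0,0,-0.0015],[0,0,-0.0015]], yaw=[0,0,0])

```text
clock: 47.8
eef_pos: [434.9, 227.1, 78.2]
eef_rot: [3.142, 0.0, -3.14]
wrist_force: [-1.6, -1.1, 4.8]
finger_gap: 0.5
finger_force: 1.8
```

Call:
play_rows(translation=[[0,0,-0.0015],[0,0,-0.0015],[0,0,-0.0015]], yaw=[0,0,0])

```text
clock: 48.18
eef_pos: [434.9, 227.1, 76.7]
eef_rot: [3.142, 0.0, -3.14]
wrist_force: [-1.7, -0.7, 4.7]
finger_gap: 0.2
finger_force: 2.3
```

Call:
play_rows(translation=[[0,0,-0.0015],[0,0,-0.0015],[0,0,-0.0015]], yaw=[0,0,0])

```text
clock: 48.55
eef_pos: [435.0, 227.1, 76.0]
eef_rot: [3.141, 0.001, -3.14]
wrist_force: [-6.6, -2.8, 17.2]
finger_gap: 0.5
finger_force: 8.3
```

The button travels from z 82 to a hard stop at 76, which is the full 6 mm. I'll release it, retreat and compare before/after views of the rod and bystanders.

Call:
play_rows(translation=[[0,0,0.01],[0,0,0.04],[0,0,0.09],[0,0,0.13],[-0.03,0.03,0.13],[-0.06,0.08,0.13],[-0.1,0.13,0.13],[-0.12,0.18,0.13],[-0.14,0.2,0.13],[-0.14,0.2,0.13],[-0.14,0.2,0.13]], yaw=[0,0,0,0,0,0,0,0,0,0,0])

```text
clock: 49.92
eef_pos: [295.4, 426.6, 205.1]
eef_rot: [-3.141, 0.0, -3.141]
wrist_force: [0.0, -0.6, -0.2]
finger_gap: 0.5
finger_force: 0.0
```

Run:
```python
from tip import *
import pickle
print(telemetry.read_state()['eef_pos'])
for n in ('scene','side'):
    a=pickle.load(open(n+'.pkl','rb')); b=eyes.camera(n)
    A=np.asarray(a['pixels']).astype(int); B=np.asarray(b['pixels']).astype(int)
    d=(np.abs(cv2.GaussianBlur(A.astype('f4'),(3,3),0)-cv2.GaussianBlur(B.astype('f4'),(3,3),0)).sum(-1)>70).astype(np.uint8)
    k,l,st,ce=cv2.connectedComponentsWithStats(cv2.dilate(d,np.ones((3,3))))
    print(n,[(ce[i].round().tolist(),onz(a,*ce[i],20)[:2].round().tolist(),int(st[i,4])) for i in range(1,k) if st[i,4]>25])
    for nm,p in [('rod',(601.5,-341.5,106)),('stemMid',(515.5,225,85)),('glue',(748,-187,100)),('short',(407,350,50)),('long',(573,372,60)),('b1',(555,-104,30)),('b3',(535,2,30))]:
        u,v=map(int,proj(a,p)); print('  ',nm,(u,v),round(np.abs(A-B)[v-8:v+8,u-6:u+6].mean(),1),end='')
    print()
```

```text
[295.36599296 426.55996552 205.07064419]
scene [([556.0, 48.0], [-945.0, 370.0], 10911), ([431.0, 24.0], [-973.0, -215.0], 520), ([372.0, 65.0], [-405.0, -284.0], 134), ([373.0, 93.0], [-183.0, -184.0], 62), ([537.0, 123.0], [-236.0, 409.0], 1661), ([436.0, 120.0], [-97.0, 94.0], 111), ([502.0, 121.0], [-196.0, 299.0], 44), ([461.0, 138.0], [-26.0, 203.0], 139), ([570.0, 137.0], [-194.0, 521.0], 47), ([365.0, 146.0], [169.0, -60.0], 136), ([600.0, 143.0], [-201.0, 613.0], 31), ([363.0, 158.0], [232.0, -38.0], 30), ([424.0, 159.0], [153.0, 135.0], 61), ([507.0, 242.0], [408.0, 444.0], 8928), ([232.0, 173.0], [493.0, -361.0], 369), ([427.0, 177.0], [238.0, 172.0], 59), ([262.0, 190.0], [524.0, -232.0], 391), ([400.0, 201.0], [380.0, 142.0], 465), ([292.0, 208.0], [552.0, -113.0], 167), ([436.0, 209.0], [368.0, 244.0], 75), ([590.0, 209.0], [166.0, 619.0], 52), ([329.0, 216.0], [532.0, -5.0], 181), ([413.0, 221.0], [442.0, 204.0], 59)]
   rod (211, 170) 1.9   stemMid (414, 221) 11.3   glue (225, 220) 1.5   short (472, 221) 15.6   long (464, 262) 12.7   b1 (294, 207) 26.0   b3 (331, 214)
[... 363 characters left out ...]
, ([185.0, 169.0], [5.0, 265.0], 928), ([312.0, 158.0], [528.0, 299.0], 49), ([156.0, 170.0], [-111.0, 264.0], 253), ([257.0, 164.0], [296.0, 276.0], 34), ([259.0, 183.0], [309.0, 147.0], 86), ([236.0, 185.0], [216.0, 144.0], 64), ([213.0, 193.0], [133.0, 105.0], 67), ([320.0, 204.0], [534.0, 10.0], 234), ([137.0, 209.0], [-127.0, 34.0], 138), ([236.0, 207.0], [228.0, 19.0], 146), ([328.0, 225.0], [555.0, -98.0], 272), ([209.0, 229.0], [144.0, -86.0], 230), ([321.0, 259.0], [514.0, -246.0], 323), ([316.0, 295.0], [486.0, -377.0], 401)]
   rod (355, 264) 4.3   stemMid (310, 155) 20.9   glue (392, 224) 2.4   short (283, 146) 46.6   long (320, 140) 17.2   b1 (328, 224) 42.8   b3 (320, 203) 35.1
```

Only the expected things changed: arm, shadows, cells and stem. The rod and bystanders match the first picture. Handing in.

```bash
python3 -c "
from cell import manip; print(manip.sign_off())"
```

```text
the job is handed in; nothing more can be done
None
```

I finished and handed in the job at about 50 s of the 192 s allowed. The socket probed 38 mm deep, so the middle stem is in it; both cells on the bench are seated (bays 1 and 3; there was no third); the switch was pressed to its stop twice and released; the rod is back in its stand, the spare stems are upright and the other things are where they were.

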